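# Put the scale's check weights back in their nests

### The arm

A 6-joint arm with a two-finger parallel gripper is mounted at the origin on a cart in front of the work surface, level with it; the furniture and walls round the work are solid. World frame = base frame: x ahead of the robot, y to its left, z up, the work surface at z = 0. Lengths are in m, angles in rad, forces in N, time in s.
With the tool pointing down it reaches from about 0.25 to 0.775 m from the base axis. Payload 4 kg.
Tool frame: the origin (TCP) lies on the centre line of the jaws, within the pads' length; the fingertips stand 22 mm ahead of it and the grasp point (between the pads) lies 3 mm ahead of it; z points along the fingers, y is the direction in which the jaws open and shut (so a half turn about z gives the same grasp; the last joint's range is limited). The gripper opens to 94 mm and grips with 3 to 60 N. Pads are 16 mm wide; open, the fingers measure 119 mm over their backs; the gripper's body (75 mm by 177 mm) begins 78 mm behind the grasp point.
Start: joints at [1.078, 0.087, 1.371, -0, 1.684, -0.103], TCP at [0.209, 0.509, 0.204] pointing down, gripper open.
Joint ranges: [-3.1, 3.1], [-0.76, 2.03], [0.27, 2.55], [-1.08, 4.22], [0.17, 2.65], [-2.57, 2.57]. Speed limits (rad/s): [2.79, 2.79, 3.14, 3.14, 3.14, 3.14].

### API

Orientations are given as [roll, pitch, yaw] about the fixed x, y, z axes, in that order (R = Rz(yaw) Ry(pitch) Rx(roll)).
In Python, from bench import robot gives the robot as it stands. The module is installed in compiled form; this text tells all that it offers.
- The arm moves only by the shell command python3 -m inch 'ROWS'. ROWS is JSON, a list of rows, each an object with "linear": the shift along the world's x, y, z scaled (see below), a list of three; "twist": the turn about the world's z scaled (see below); "gripper": the opening, from 0 (shut) to 1 (fully open). In form: [{"linear": [x, y, z], "twist": twist, "gripper": gripper}, ...]. A call has 1 to 10 rows; each row is the pose to reach, as a shift and turn from the pose commanded when the call began; what a row does not reach only later rows make up. The controller multiplies each number of a shift by 0.1 m and each number of a turn by 60 degrees. A row lasts 1/12 s, in which the tool goes at most 41.7 mm and 7.16 degrees, less where a joint would pass 70% of its speed; a pose out of reach is approached as far as the arm can. A call with a number of a shift or a turn outside -1 to 1 is refused whole. A call with a gripper value outside its range is refused whole. The fingers move at their own pace and stop on an object; the grip force is fixed at half the most. Time passes only in rows, so rows that repeat a pose let the fingers close. It gives the time, the measured TCP pose, the force and the opening at its end, in the units of the state.
- robot.get_obs(): the state, without advancing time (a new reading comes with each control period).
- robot.snapshot(name): name is "side" or "top" or "wrist"; returns a dict with "image" (384x512x3 uint8, red, green, blue), "depth" (384x512 float32, m along the optical axis (not along the pixel's ray), 0 where there is no reading), "mtx" (3x3 intrinsics, pixels), "rvec" (rotation vector, rad) and "tvec" (3), from world to camera coordinates, as OpenCV has them; the wrist camera has in their place "hand_eye" (4x4, takes a point from camera to tool coordinates, whose origin is the TCP and whose axes are the flange's). Camera axes: x right, y down, z forward; pixel columns grow to the right and rows downward; lengths in m; the calibration is good to about 2 mm. The wrist camera is an equidistant fisheye: a pixel r from the principal point sees the ray r / f radians off the axis. A picture is of the moment at which its call begins: read the wrist's pose just before it.
- robot.close_job(): hands the job in, once; it reports no verdict.
The state is a dict: "time": time; "joint_positions": joint angles; "qvel": joint speeds; "joint_torque": joint torques, N m; "tool_pos": TCP position; "ee_rot": TCP orientation; "wrist_force": force on the tool from outside, world axes, zero at the start; "wrist_torque": the same for the moment, N m; "width": finger opening in m.
Only numpy, scipy, OpenCV 4.12 (cv2) and the standard library are available. Lean on these libraries where they do the work, as an engineer would, in place of code of your own. Each camera call takes 0.05 s, during which the arm holds its last target.

### The job

The scale check is finished: take the pile of four steel check weights on the kitchen scale apart from the top, one weight at a time, and set each one upright and flat in the round wooden nest of its own size (smallest weight in the smallest nest, and so on up to the largest) before taking the next. Keep the weights upright all the time, leave those already put away in their nests, and do not push the kitchen timer away from its place.

Things in the scene. Friction and masses are not known exactly. Their poses are not given: they have to be found in the camera images.
- weight_largest_centre (a point): Centre (half-way up) of the largest weight: a loose plain steel cylinder, 66 mm in diameter, 28 mm high, upright, about 0.7 kg, with a fine groove near the top. Starts at the bottom of the pile, directly on the scale's platform. z axis is the cylinder's axis.
- weight_large_centre (a point): Centre (half-way up) of the large weight: a loose plain steel cylinder, 53 mm in diameter, 28 mm high, upright, about 0.45 kg, with a fine groove near the top. Starts at the second from the bottom. z axis is the cylinder's axis.
- weight_small_centre (a point): Centre (half-way up) of the small weight: a loose plain steel cylinder, 40 mm in diameter, 28 mm high, upright, about 0.25 kg, with a fine groove near the top. Starts at the third from the bottom. z axis is the cylinder's axis.
- weight_smallest_centre (a point): Centre (half-way up) of the smallest weight: a loose plain steel cylinder, 27 mm in diameter, 28 mm high, upright, about 0.12 kg, with a fine groove near the top. Starts at the top of the pile. z axis is the cylinder's axis.
- nest_largest_floor (a point): Centre of the inner floor (3 mm above the table) of the nest for the largest weight: a low round wooden dish fixed to the table, outer diameter 90 mm, 8 mm high, with a flat grey-lined recess 82 mm in diameter and 5 mm deep, open at the top (8 mm of play round its weight). z axis is up.
- nest_large_floor (a point): Centre of the inner floor (3 mm above the table) of the nest for the large weight: a low round wooden dish fixed to the table, outer diameter 77 mm, 8 mm high, with a flat grey-lined recess 69 mm in diameter and 5 mm deep, open at the top (8 mm of play round its weight). z axis is up.
- nest_small_floor (a point): Centre of the inner floor (3 mm above the table) of the nest for the small weight: a low round wooden dish fixed to the table, outer diameter 64 mm, 8 mm high, with a flat grey-lined recess 56 mm in diameter and 5 mm deep, open at the top (8 mm of play round its weight). z axis is up.
- nest_smallest_floor (a point): Centre of the inner floor (3 mm above the table) of the nest for the smallest weight: a low round wooden dish fixed to the table, outer diameter 51 mm, 8 mm high, with a flat grey-lined recess 43 mm in diameter and 5 mm deep, open at the top (8 mm of play round its weight). z axis is up.
- scale: Kitchen scale, 258 mm (x) by 216 mm (y), 45 mm high, fixed; the pile of weights stands on its flat top platform, 44 mm above the table. Origin at the centre of its underside, front to -x.
- timer: Bystander: white round kitchen timer, 64 mm in diameter, 44 mm high, loose. Origin at the centre of its underside.
Things that resemble listed ones, but are neither listed nor needed, are in the scene too. Leave any blue look-alike of the part that bears weight_large_centre alone. What is shaped like the part that bears nest_large_floor but green is not meant.

How it is judged:
On the way, in this order (a step that is already met when the one before it is completed fails the run):
1. the smallest weight stands flat in the nest of its size (horizontal distance between weight_smallest_centre and nest_smallest_floor below 0.01 m and z of weight_smallest_centre in the frame of nest_smallest_floor between 0.011 and 0.0165 m and angle between weight_smallest_centre's own z axis and vertical below 0.08 rad), for 0.2 s.
2. the small weight stands flat in the nest of its size (horizontal distance between weight_small_centre and nest_small_floor below 0.01 m and z of weight_small_centre in the frame of nest_small_floor between 0.011 and 0.0165 m and angle between weight_small_centre's own z axis and vertical below 0.08 rad), for 0.2 s.
3. the large weight stands flat in the nest of its size (horizontal distance between weight_large_centre and nest_large_floor below 0.01 m and z of weight_large_centre in the frame of nest_large_floor between 0.011 and 0.0165 m and angle between weight_large_centre's own z axis and vertical below 0.08 rad), for 0.2 s.
4. the largest weight stands flat in the nest of its size (horizontal distance between weight_largest_centre and nest_largest_floor below 0.01 m and z of weight_largest_centre in the frame of nest_largest_floor between 0.011 and 0.0165 m and angle between weight_largest_centre's own z axis and vertical below 0.08 rad), for 0.2 s.
At the end, for the whole second after the job is handed in: Each of the four weights stands upright (within 0.08 rad) and flat on the floor of the nest of its own size, its centre within 10 mm of the nest's centre and its underside within 2.5 mm of the floor, released and at rest (all of step 1 and all of step 2 and all of step 3 and all of step 4 and linear speed of each of weight_smallest, weight_small, weight_large, weight_largest below 0.01 m/s); the robot touches nothing.
It fails at once if the smallest weight is tipped by more than 0.5 rad (angle between weight_smallest_centre's own z axis and vertical above 0.5 rad).
It fails at once if the small weight is tipped by more than 0.5 rad (angle between weight_small_centre's own z axis and vertical above 0.5 rad).
It fails at once if the large weight is tipped by more than 0.5 rad (angle between weight_large_centre's own z axis and vertical above 0.5 rad).
It fails at once if the largest weight is tipped by more than 0.5 rad (angle between weight_largest_centre's own z axis and vertical above 0.5 rad).
It fails at once if the timer is pushed more than 30 mm (distance of timer from where it was at the start of the episode above 0.03 m).
It also fails if it takes over 115 s, if anything falls off the work surface, if the arm or the gripper's body presses on something with over 40 N, if the wrist force passes 120 N, or if a joint passes its speed limit or range.

## Working session

There is one attempt and no reset: what is moved stays moved. The work goes in short steps, Python scripts to look and compute and a shell command to move; the robot and the scene stay as the last step left them, time stands still between calls to the robot, and variables do not carry over. Pictures are saved under pics/ and viewed, and the job is handed in when it is done.

```bash
mkdir -p pics; python3 - <<'E'
from bench import robot
import cv2,numpy as np
o=robot.get_obs();print({k:np.round(v,3) for k,v in o.items()})
for n in ("top","side"):
    s=robot.snapshot(n);cv2.imwrite(f"pics/{n}0.png",s["image"][:,:,::-1]);np.savez(f"{n}0.npz",**s);print(n,s["mtx"],s["rvec"],s["tvec"])
E
```

```text
{'time': np.float64(0.0), 'joint_positions': array([ 1.078,  0.088,  1.372, -0.   ,  1.684, -0.103]), 'qvel': array([-0.001, -0.001,  0.002,  0.001,  0.   ,  0.001]), 'joint_torque': array([ 0.0000e+00, -3.4017e+01, -3.0243e+01,  7.2000e-02,  3.3000e-02,
       -0.0000e+00]), 'tool_pos': array([0.209, 0.508, 0.203]), 'ee_rot': array([-3.139, -0.   ,  2.752]), 'wrist_force': array([ 0.845,  0.291, -0.61 ]), 'wrist_torque': array([ 0.001, -0.021,  0.014]), 'width': np.float64(0.094)}
top [[415.73477616   0.         258.57166952]
 [  0.         415.73477616 194.09315994]
 [  0.           0.           1.        ]] [ 2.14973369 -2.06525119  0.21778321] [0.07981113 0.60346418 0.9371259 ]
side [[373.63752885   0.         255.14525082]
 [  0.         373.63752885 188.20988203]
 [  0.           0.           1.        ]] [ 2.0965874   0.08364166 -0.05704271] [-0.58723765  0.12877928  1.0976988 ]
```

View pics/top0.png

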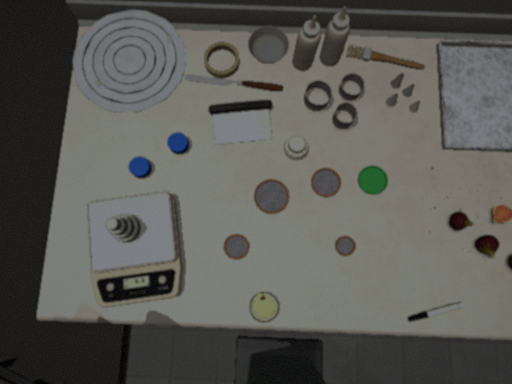

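View pics/side0.png

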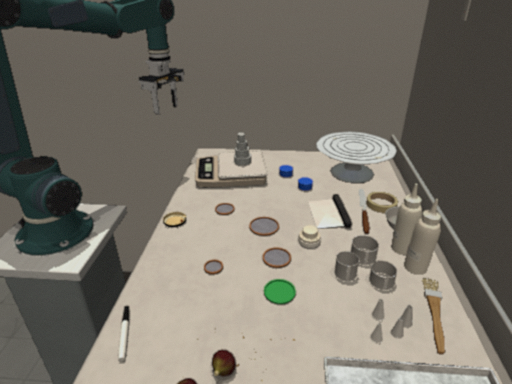

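Top view: the pile is on the scale at about (120,228). The nests are at (271,196) largest, (326,182) large, (236,246) small and (345,245) smallest. The timer is at (296,147), and the green decoy nest is at (373,180).

```bash
cat > h.py <<'E'
import numpy as np,cv2
def cam(s):
    R,_=cv2.Rodrigues(s["rvec"]);return s["mtx"],R,np.asarray(s["tvec"]).ravel()
def cloud(s):
    K,R,t=cam(s);d=s["depth"];v,u=np.mgrid[:d.shape[0],:d.shape[1]]
    p=np.stack([(u-K[0,2])/K[0,0]*d,(v-K[1,2])/K[1,1]*d,d],-1)
    w=(p-t)@R; w[d==0]=np.nan; return w
def onplane(s,u,v,z):
    K,R,t=cam(s);r=np.array([(u-K[0,2])/K[0,0],(v-K[1,2])/K[1,1],1])@R;c=-R.T@t
    return c+r*(z-c[2])/r[2]
def proj(s,p):
    K,R,t=cam(s);q=R@np.asarray(p,float)+t;q=K@q;return q[:2]/q[2]
E
python3 - <<'E'
from h import *
for n in("top","side"):
    s=dict(np.load(f"{n}0.npz"));w=cloud(s);im=s["image"]
    if n=="top":
        for nm,u,v in [("largest",271,196),("large",326,182),("small",236,246),("smallest",345,245)]:
            print(nm,onplane(s,u,v,.003),w[v,u])
        print("timer",w[147,296]); print("scale",w[260,150])
        for name,(a,b,c,d) in dict(pile=(75,195,195,310),nests=(215,130,365,265)).items():
            cv2.imwrite(f"pics/{n}_{name}.png",cv2.resize(im[b:d,a:c,::-1],None,fx=5,fy=5,interpolation=2))
        h=w[...,2]; 
        for lo,hi in((.063,.079),(.091,.107),(.119,.135),(.148,.162)):
            m=(h>lo)&(h<hi)&(w[...,1]>.2)&(w[...,0]<.55);q=w[m];print(lo,m.sum(),np.nanmean(q,0),np.nanmin(q,0),np.nanmax(q,0))
    else:
        cv2.imwrite("pics/side_pile.png",cv2.resize(im[120:200,180:330,::-1],None,fx=5,fy=5,interpolation=2))
E
```

```text
largest [0.60911094 0.072571   0.003     ] [0.60865975 0.07261662 0.00514433]
large [ 0.65155987 -0.0676071   0.003     ] [ 0.65084259 -0.06716147  0.005855  ]
small [0.47842913 0.15538059 0.003     ] [0.47832932 0.15531184 0.00417797]
smallest [ 0.49179737 -0.11591661  0.003     ] [ 0.4916699  -0.11565202  0.0043063 ]
timer [0.72900744 0.01481563 0.04392087]
scale [0.43358579 0.3550874  0.04569344]
0.063 799 [0.4052853  0.59877143 0.07112456] [0.20781682 0.38489272 0.06301953] [0.54971946 0.66485241 0.07898853]
0.091 593 [0.44443322 0.59647804 0.09892261] [0.29262786 0.39215874 0.09103284] [0.54958009 0.66321616 0.10697214]
0.119 407 [0.48564301 0.583054   0.12656335] [0.38712021 0.39828562 0.11903364] [0.54977376 0.66326189 0.13493946]
0.148 200 [0.51165968 0.50841817 0.15473019] [0.48645841 0.404081   0.14826964] [0.54999336 0.6633306  0.16064176]
```

View pics/top_pile.png

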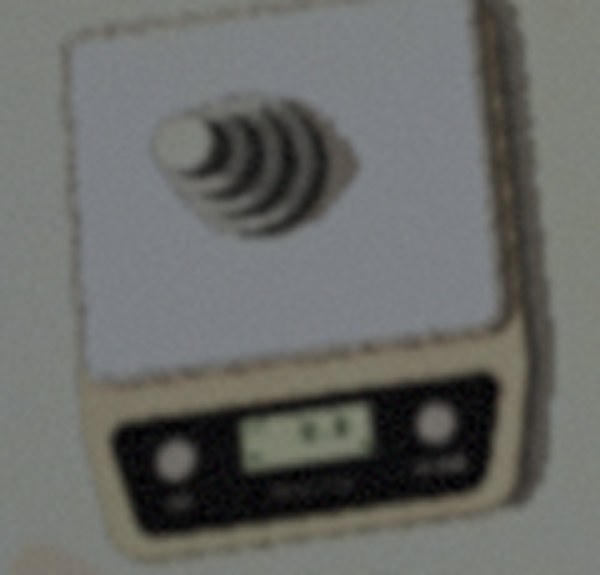

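View pics/top_nests.png

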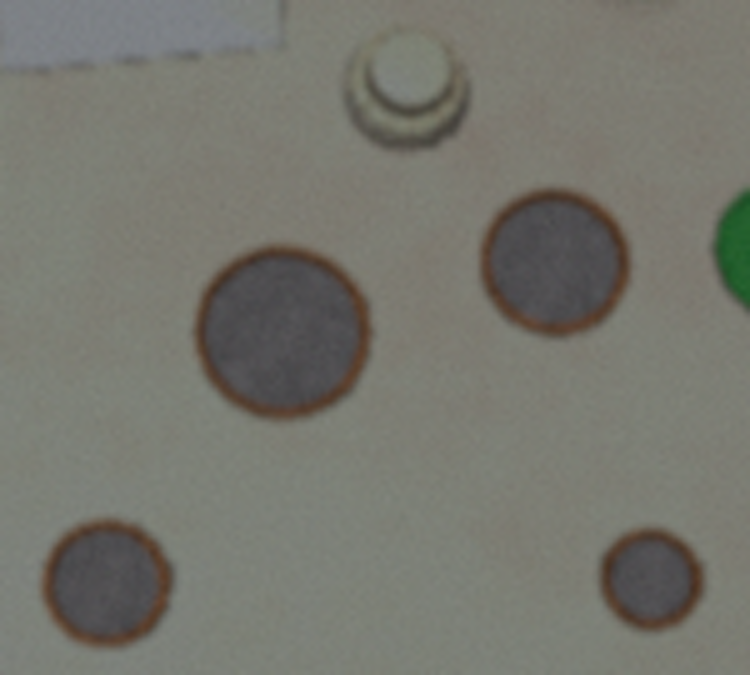

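View pics/side_pile.png

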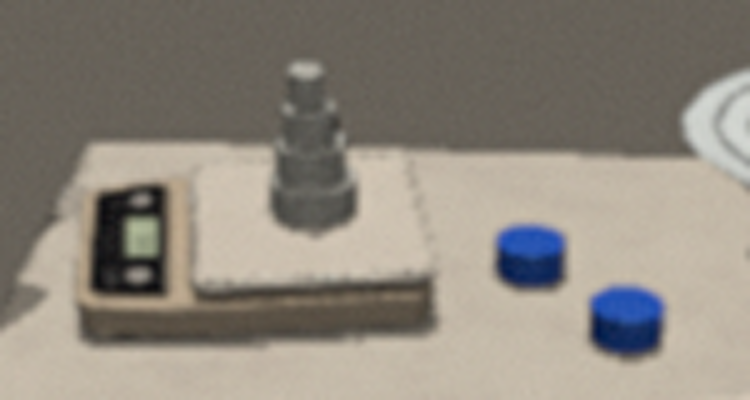

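```bash
python3 - <<'E'
from h import *
s=dict(np.load("top0.npz"));w=cloud(s);im=s["image"]
hsv=cv2.cvtColor(cv2.GaussianBlur(im,(3,3),0),cv2.COLOR_RGB2HSV)
for nm,u,v,r in [("largest",271,196,22),("large",326,182,19),("small",236,246,17),("smallest",345,245,14)]:
    a=hsv[v-r:v+r+1,u-r:u+r+1].astype(int);vv,uu=np.nonzero((a[...,1]>105))
    P=np.array([onplane(s,x+u-r,y+v-r,.008)[:2] for x,y in zip(uu,vv)])
    A=np.c_[2*P,np.ones(len(P))];c=np.linalg.lstsq(A,(P**2).sum(1),rcond=None)[0]
    print(nm,len(P),c[:2],"D",2*np.sqrt(c[2]+c[0]**2+c[1]**2))
reg=(abs(w[...,0]-.49)<.07)&(abs(w[...,1]-.42)<.07)
for z,n in((.156,"smallest"),(.128,"small"),(.1,"large"),(.072,"largest")):
    m=reg&(abs(w[...,2]-z)<.003);q=w[m];print(n,m.sum(),q.mean(0),q.min(0),q.max(0))
print(proj(s,[.49,.41,.156]))
E
```

```text
largest 3 [0.6213007  0.03622236] D 0.008217478528410786Traceback (most recent call last):
  File "<stdin>", line 7, in <module>
    return umr_sum(a, axis, dtype, out, keepdims, initial, where)
numpy.exceptions.AxisError: axis 1 is out of bounds for array of dimension 1
```

```bash
python3 - <<'E'
from h import *
# fit cylinder stack edges in the side view: silhouettes by plotting model outlines in both views
t=dict(np.load("top0.npz"));s=dict(np.load("side0.npz"))
def circ(c,z,r): 
    a=np.linspace(0,2*np.pi,40);return np.c_[c[0]+r*np.cos(a),c[1]+r*np.sin(a),np.full(40,z)]
a=onplane(t,75+187/5,195+143/5,.156);print("smallest top via top cam",a);b=onplane(s,180+306/5,120+70/5,.156);print("side",b)
for cs,(x0,x1,y0,y1),n in((t,(75,165,195,255),"top"),(s,(200,280,120,180),"side")):
    im=cv2.resize(cs["image"][y0:y1,x0:x1,::-1],None,fx=8,fy=8,interpolation=2)
    for z,r in((.156,.0135),(.128,.0135),(.128,.02),(.1,.02),(.1,.0265),(.072,.0265),(.072,.033),(.044,.033)):
        p=np.array([proj(cs,q) for q in circ(a,z,r)]);p=((p-[x0-.5,y0-.5])*8).astype(int)
        cv2.polylines(im,[p],True,(0,0,255),1)
    cv2.imwrite(f"pics/ov_{n}.png",im)
E
```

```text
smallest top via top cam [0.50271139 0.41438937 0.156     ]
side [0.50596168 0.41071501 0.156     ]
```

```bash
python3 - <<'E'
from h import *
s=dict(np.load("top0.npz"));w=cloud(s);im=s["image"].astype(int)
rg=cv2.GaussianBlur((im[...,0]-im[...,2]).astype(np.float32),(3,3),0)
for nm,u,v,r in [("largest",271,196,22),("large",326,182,19),("small",236,246,17),("smallest",345,245,14)]:
    a=rg[v-r:v+r+1,u-r:u+r+1];vv,uu=np.nonzero(a>np.median(a)+18)
    P=np.array([onplane(s,x+u-r,y+v-r,.008)[:2] for x,y in zip(uu,vv)])
    A=np.c_[2*P,np.ones(len(P))];c=np.linalg.lstsq(A,(P**2).sum(1),rcond=None)[0]
    print(nm,len(P),c[:2],"D",2*np.sqrt(c[2]+c[0]**2+c[1]**2))
reg=(abs(w[...,0]-.49)<.07)&(abs(w[...,1]-.42)<.07)
for z,n in((.156,"smallest"),(.128,"small"),(.1,"large"),(.072,"largest")):
    m=reg&(abs(w[...,2]-z)<.003);q=w[m];print(n,m.sum(),q.mean(0),q.min(0),q.max(0))
E
```

```text
largest 144 [0.60884093 0.07267284] D 0.08472760330783602
large 89 [ 0.65111632 -0.06557198] D 0.07165731956680536
small 164 [0.47778603 0.1558426 ] D 0.05817574974013434
smallest 71 [ 0.49022017 -0.11444402] D 0.045042516363504856
smallest 108 [0.50278131 0.41738777 0.1559686 ] [0.49075144 0.40479471 0.15355186] [0.51496309 0.43085694 0.15858357]
small 95 [0.50141748 0.4106175  0.12803381] [0.48538819 0.39829359 0.12500444] [0.52182742 0.43235313 0.13085918]
large 117 [0.50093379 0.40770506 0.09996456] [0.47949829 0.39215874 0.09703668] [0.52855819 0.43971111 0.10296152]
largest 148 [0.50291981 0.40382944 0.07190403] [0.47355613 0.38563525 0.06910557] [0.53750799 0.43883102 0.07484417]
```

View pics/ov_top.png

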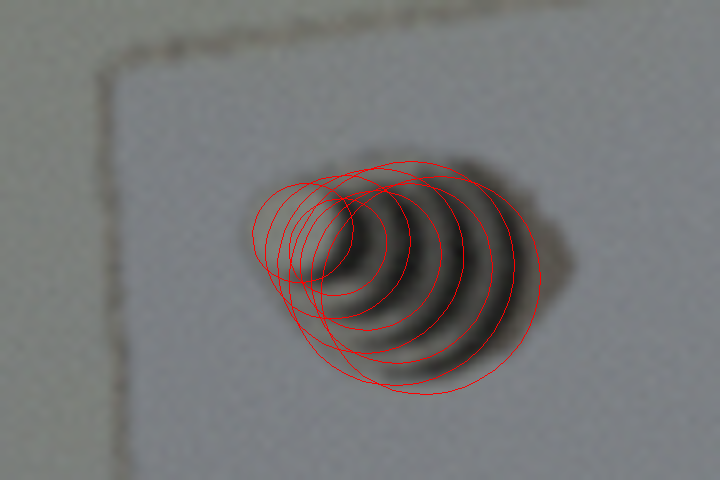

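View pics/ov_side.png

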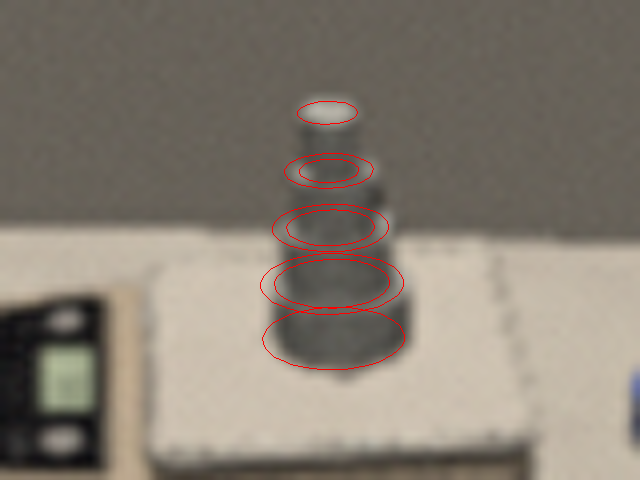

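The model outlines fit both views. The smallest weight is at about (0.504, 0.416), and the nest rims fit at the diameters I expected. The fingers are thicker than the play in the nests, so I'll grip with the tips about 8.5 mm above each weight's underside, which clears the 8 mm rims. Next I go above the pile.

```bash
python3 -m inch '[{"linear":[0.35,-0.1,0],"twist":0,"gripper":1},{"linear":[0.7,-0.2,0],"twist":0,"gripper":1},{"linear":[1,-0.3,0],"twist":0,"gripper":1}]'
python3 -m inch '[{"linear":[0.35,-0.1,0],"twist":0,"gripper":1},{"linear":[0.7,-0.2,0],"twist":0,"gripper":1},{"linear":[1,-0.3,0],"twist":0,"gripper":1}]'
python3 -m inch '[{"linear":[0.35,-0.1,0],"twist":0,"gripper":1},{"linear":[0.7,-0.2,0],"twist":0,"gripper":1},{"linear":[0.95,-0.325,0],"twist":0,"gripper":1},{"linear":[0.95,-0.325,0],"twist":0,"gripper":1},{"linear":[0.95,-0.325,0],"twist":0,"gripper":1}]'
python3 - <<'E'
from bench import robot
from h import *
o=robot.get_obs();s=robot.snapshot("wrist");print(o["tool_pos"],o["ee_rot"],o["wrist_force"]);print(s["hand_eye"],s["mtx"])
np.savez("w1.npz",pos=o["tool_pos"],rot=o["ee_rot"],**s);cv2.imwrite("pics/w1.png",s["image"][:,:,::-1])
E
```

```text
time: 0.35
tool_pos: [0.31, 0.4782, 0.2032]
ee_rot: [-3.141, 0.0, 2.753]
wrist_force: [0.0, -0.1, 0.1]
width: 0.0943
time: 0.6
tool_pos: [0.4108, 0.4477, 0.203]
ee_rot: [-3.141, -0.0, 2.751]
wrist_force: [-0.6, 0.6, 1.3]
width: 0.0942
time: 1.02
tool_pos: [0.5049, 0.4151, 0.2024]
ee_rot: [-3.14, -0.002, 2.749]
wrist_force: [-0.1, -0.2, -0.6]
width: 0.0939
[0.50487146 0.41514174 0.20239072] [-3.13974962e+00 -1.73764215e-03  2.74909598e+00] [-0.06210141 -0.2341186  -0.55810966]
[[-2.03897056e-07 -9.72871949e-01 -2.31344267e-01  6.63600346e-02]
 [ 9.99999926e-01  8.90400595e-05 -3.75321482e-04 -8.02555318e-04]
 [ 3.85738649e-04 -2.31344250e-01  9.72871877e-01 -1.81124778e-01]
 [ 0.00000000e+00  0.00000000e+00  0.00000000e+00  1.00000000e+00]] [[297.31863964   0.         257.9274043 ]
 [  0.         297.31863964 200.09747004]
 [  0.           0.           1.        ]]
```

View pics/w1.png

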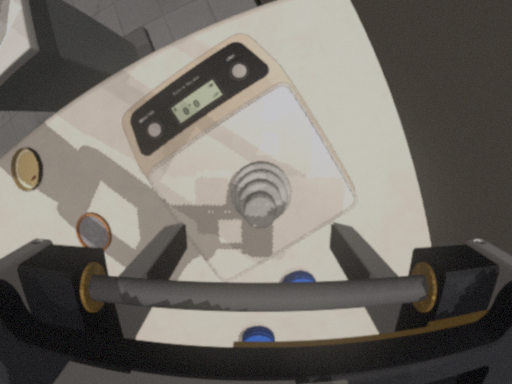

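The wrist view shows the pile between the jaws, with the smallest weight's top at about (260,207). I'll work out its position from this view by segmenting depth.

```bash
cat >> h.py <<'E'
from scipy.spatial.transform import Rotation as Ro
def wcloud(s):
    K=s["mtx"];d=s["depth"];v,u=np.mgrid[:d.shape[0],:d.shape[1]]
    x=(u-K[0,2])/K[0,0];y=(v-K[1,2])/K[1,1];r=np.hypot(x,y)+1e-9
    p=np.stack([np.tan(r)*x/r*d,np.tan(r)*y/r*d,d],-1); p[(d==0)|(r>1.4)]=np.nan
    H=s["hand_eye"];q=p@H[:3,:3].T+H[:3,3]
    return q@Ro.from_euler("xyz",s["rot"]).as_matrix().T+s["pos"]
def fit(P):
    A=np.c_[2*P,np.ones(len(P))];c=np.linalg.lstsq(A,(P**2).sum(1),rcond=None)[0];return c[:2],2*np.sqrt(c[2]+c@np.r_[c[:2],0])
def disc(w,z,c0,rad,tol=.005):
    "centre of the disc at height z near c0: min enclosing circle"
    m=(abs(w[...,2]-z)<tol)&(np.hypot(w[...,0]-c0[0],w[...,1]-c0[1])<rad);q=w[m][:,:2].astype(np.float32)
    (c,r)=cv2.minEnclosingCircle(q);return m.sum(),np.round(q.mean(0),4),np.round(c,4),round(2*r,4)
E
python3 - <<'E'
from h import *
s=dict(np.load("w1.npz"));w=wcloud(s)
print(w[205,260])
for z,d in((.156,.027),(.128,.04),(.1,.053),(.072,.066)): print(z,disc(w,z,(.504,.416),d/2+.012))
s=dict(np.load("top0.npz"));w=cloud(s)
for z,d in((.156,.027),(.128,.04),(.1,.053),(.072,.066)): print(z,disc(w,z,(.504,.416),d/2+.012))
E
```

```text
[0.49717203 0.4190393  0.15698282]
0.156 (np.int64(842), array([0.5025, 0.4163], dtype=float32), array([0.503 , 0.4158]), 0.0269)
0.128 (np.int64(581), array([0.4966, 0.4198], dtype=float32), array([0.5034, 0.4163]), 0.0399)
0.1 (np.int64(605), array([0.494 , 0.4222], dtype=float32), array([0.504 , 0.4168]), 0.0528)
0.072 (np.int64(563), array([0.4922, 0.4243], dtype=float32), array([0.5058, 0.4161]), 0.0664)
0.156 (np.int64(123), array([0.5027, 0.4172], dtype=float32), array([0.5032, 0.418 ]), 0.0272)
0.128 (np.int64(109), array([0.5014, 0.4108], dtype=float32), array([0.5027, 0.418 ]), 0.0405)
0.1 (np.int64(130), array([0.5011, 0.4076], dtype=float32), array([0.5043, 0.4178]), 0.0524)
0.072 (np.int64(173), array([0.5031, 0.4041], dtype=float32), array([0.5054, 0.4175]), 0.0657)
```

```bash
python3 -m inch '[{"linear":[-0.01,0,-0.15],"twist":0,"gripper":1},{"linear":[-0.01,0,-0.3],"twist":0,"gripper":1},{"linear":[-0.01,0,-0.45],"twist":0,"gripper":1},{"linear":[-0.01,0,-0.45],"twist":0,"gripper":1},{"linear":[-0.01,0,-0.45],"twist":0,"gripper":1}]'
python3 -m inch '[{"linear":[0,0,0],"twist":0,"gripper":0.6},{"linear":[0,0,0],"twist":0,"gripper":0.4},{"linear":[0,0,0],"twist":0,"gripper":0.3},{"linear":[0,0,0],"twist":0,"gripper":0},{"linear":[0,0,0],"twist":0,"gripper":0},{"linear":[0,0,0],"twist":0,"gripper":0},{"linear":[0,0,0],"twist":0,"gripper":0},{"linear":[0,0,0],"twist":0,"gripper":0},{"linear":[0,0,0],"twist":0,"gripper":0}]'
```

```text
time: 1.48
tool_pos: [0.5011, 0.4168, 0.1581]
ee_rot: [-3.14, -0.002, 2.754]
wrist_force: [-0.3, 0.4, 0.4]
width: 0.0943
time: 2.23
tool_pos: [0.5031, 0.4162, 0.1588]
ee_rot: [3.142, -0.0, 2.752]
wrist_force: [-0.1, 0.1, -0.3]
width: 0.0373
```

```bash
python3 -m inch '[{"linear":[0,0,0],"twist":0,"gripper":0},{"linear":[0,0,0],"twist":0,"gripper":0},{"linear":[0,0,0],"twist":0,"gripper":0},{"linear":[0,0,0],"twist":0,"gripper":0},{"linear":[0,0,0],"twist":0,"gripper":0}]'
python3 -m inch '[{"linear":[0,0,0.05],"twist":0,"gripper":0},{"linear":[0,0,0.15],"twist":0,"gripper":0},{"linear":[0,0,0.3],"twist":0,"gripper":0},{"linear":[0,0,0.45],"twist":0,"gripper":0},{"linear":[0,0,0.45],"twist":0,"gripper":0}]'
python3 - <<'E'
from bench import robot
from h import *
o=robot.get_obs();s=robot.snapshot("wrist");np.savez("w2.npz",pos=o["tool_pos"],rot=o["ee_rot"],**s);cv2.imwrite("pics/w2.png",s["image"][:,:,::-1])
s["pos"]=o["tool_pos"];s["rot"]=o["ee_rot"];w=wcloud(s)
print(w[205:210,258:262,2].mean())
for z,d in((.128,.04),(.1,.053),(.072,.066)): print(z,disc(w,z,(.504,.416),d/2+.012))
E
```

```text
time: 2.65
tool_pos: [0.503, 0.4163, 0.1589]
ee_rot: [3.141, 0.0, 2.752]
wrist_force: [-0.0, 0.3, 0.6]
width: 0.0041
time: 3.07
tool_pos: [0.5045, 0.4173, 0.2092]
ee_rot: [3.135, 0.004, 2.752]
wrist_force: [-0.1, 0.1, 0.5]
width: 0.0007
0.15616932104657774
0.128 (np.int64(567), array([0.4964, 0.42  ], dtype=float32), array([0.5034, 0.4164]), 0.04)
0.1 (np.int64(582), array([0.4941, 0.4224], dtype=float32), array([0.5044, 0.4168]), 0.0532)
0.072 (np.int64(532), array([0.4919, 0.424 ], dtype=float32), array([0.5058, 0.4162]), 0.0664)
```

View pics/w2.png

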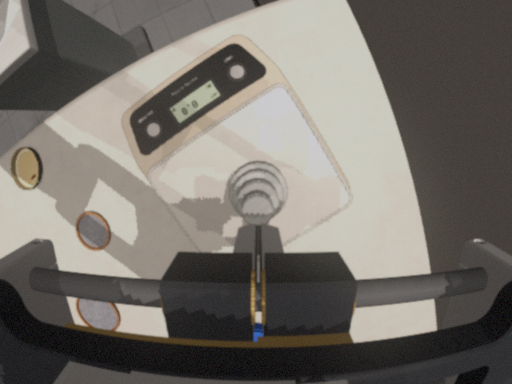

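The jaws closed on nothing (width about 0) and the pile is undisturbed. I'll find where the fingertips really are.

```bash
python3 - <<'E'
from h import *
s=dict(np.load("w2.npz"));w=wcloud(s);im=s["image"]
R=Ro.from_euler("xyz",s["rot"]).as_matrix();q=(w-s["pos"])@R
print(s["pos"])
for v in range(195,330,8): print(v,[ (np.round(q[v,u],3).tolist(),round(float(w[v,u,2]),3)) for u in (244,258,272)])
cv2.imwrite("pics/w2c.png",cv2.resize(im[150:350,160:360,::-1],None,fx=3,fy=3,interpolation=2))
H=s["hand_eye"];K=s["mtx"]
for p in([0,0,.022],[0,0,.003],[0,0,0],[0,0,-.03]):
    c=np.linalg.inv(H)@np.r_[p,1];th=np.arctan2(np.hypot(*c[:2]),c[2]);k=th/np.hypot(*c[:2]);print(p,c[:2]*k*K[0,0]+K[:2,2])
E
```

```text
[0.5045133  0.4173236  0.20922694]
195 [([0.009, -0.013, 0.08], 0.129), ([0.014, -0.001, 0.058], 0.151), ([0.009, 0.012, 0.079], 0.13)]
203 [([0.008, -0.012, 0.053], 0.156), ([0.008, -0.001, 0.052], 0.157), ([0.001, 0.012, 0.082], 0.128)]
211 [([0.002, -0.012, 0.052], 0.157), ([0.001, -0.001, 0.054], 0.156), ([0.001, 0.011, 0.055], 0.155)]
219 [([-0.005, -0.012, 0.053], 0.157), ([-0.005, -0.001, 0.052], 0.157), ([-0.04, 0.016, 0.168], 0.042)]
227 [([0.009, -0.009, -0.01], 0.219), ([0.007, -0.001, -0.006], 0.215), ([0.009, 0.008, -0.01], 0.22)]
235 [([0.01, -0.009, -0.026], 0.236), ([0.008, -0.001, -0.021], 0.23), ([0.009, 0.007, -0.025], 0.234)]
243 [([0.01, -0.008, -0.039], 0.248), ([0.008, -0.001, -0.034], 0.243), ([0.009, 0.006, -0.037], 0.246)]
251 [([0.009, -0.008, -0.048], 0.257), ([0.008, -0.001, -0.044], 0.253), ([0.009, 0.006, -0.046], 0.256)]
259 [([0.033, -0.005, -0.108], 0.318), ([0.007, -0.001, -0.052], 0.261), ([0.033, 0.003, -0.108], 0.317)]
267 [([0.033, -0.004, -0.114], 0.323), ([0.005, -0.001, -0.057], 0.266), ([0.033, 0.003, -0.114], 0.323)]
275 [([0.033, -0.004, -
[... 182 characters left out ...]
.332)]
291 [([0.031, -0.004, -0.122], 0.332), ([0.027, -0.001, -0.115], 0.324), ([0.032, 0.002, -0.124], 0.333)]
299 [([0.029, -0.004, -0.123], 0.332), ([0.026, -0.001, -0.117], 0.326), ([0.029, 0.002, -0.123], 0.332)]
307 [([0.027, -0.004, -0.123], 0.332), ([0.023, -0.001, -0.116], 0.326), ([0.028, 0.002, -0.124], 0.334)]
315 [([0.025, -0.004, -0.124], 0.333), ([-0.212, -0.001, 0.209], 0.002), ([0.025, 0.002, -0.124], 0.333)]
323 [([0.023, -0.004, -0.123], 0.332), ([-0.227, -0.001, 0.207], 0.003), ([0.022, 0.003, -0.123], 0.332)]
[0, 0, 0.022] [259.15206031 224.56728929]
[0, 0, 0.003] [259.25467711 233.53152739]
[0, 0, 0] [259.27256456 235.09925536]
[0, 0, -0.03] [259.48346617 253.70118965]
```

View pics/w2c.png

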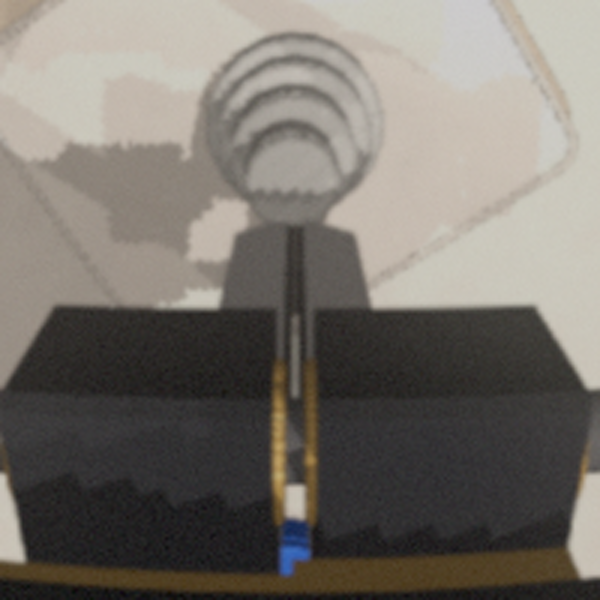

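```bash
python3 - <<'E'
from bench import robot
from h import *
for n,(a,b,c,d) in dict(side=(180,60,330,200),top=(60,170,220,310)).items():
    s=robot.snapshot(n);cv2.imwrite(f"pics/{n}2.png",cv2.resize(s["image"][b:d,a:c,::-1],None,fx=4,fy=4,interpolation=2));np.savez(f"{n}2.npz",**s)
E
```

```text
(no output)
```

View pics/side2.png

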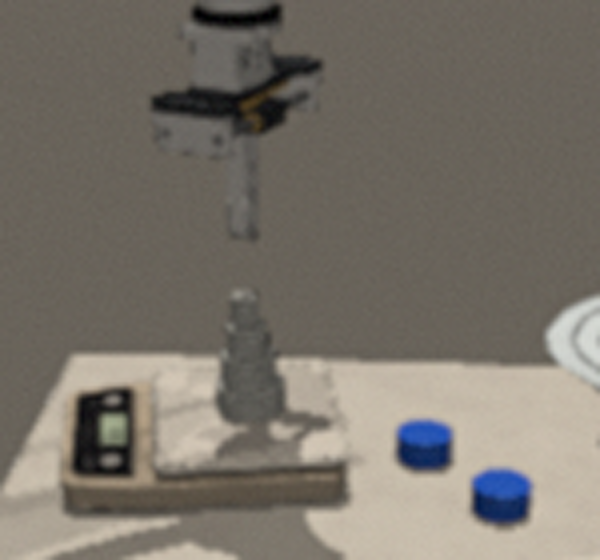

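View pics/top2.png

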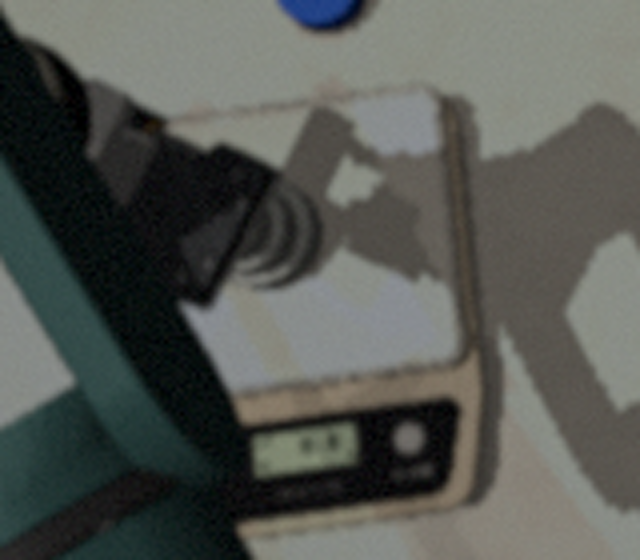

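```bash
python3 - <<'E'
from h import *
for f in("w1.npz","w2.npz"):
    s=dict(np.load(f));w=wcloud(s);R=Ro.from_euler("xyz",s["rot"]).as_matrix();q=(w-s["pos"])@R
    m=(abs(q[...,1])<.075)&(abs(q[...,0])<.02)&(q[...,2]>-.05)&(q[...,2]<.035)
    p=q[m];v,u=np.nonzero(m);print(f,m.sum())
    for lo in np.arange(-.05,.035,.006):
        k=(p[:,2]>=lo)&(p[:,2]<lo+.006)
        if k.sum(): print(round(lo,3),k.sum(),"x",p[k,0].min().round(3),p[k,0].max().round(3),"y",p[k,1].min().round(3),p[k,1].max().round(3),"rows",v[k].min(),v[k].max())
s=dict(np.load("side2.npz"));w=cloud(s)
m=(abs(w[...,0]-.504)<.03)&(abs(w[...,1]-.416)<.03)&(w[...,2]>.1);z=w[m][:,2];print(np.histogram(z,bins=np.arange(.14,.26,.004)))
E
```

```text
w1.npz 2431
-0.05 431 x -0.009 0.01 y -0.06 0.058 rows 246 279
-0.044 378 x -0.009 0.01 y -0.06 0.058 rows 241 276
-0.038 354 x -0.008 0.01 y -0.059 0.058 rows 238 270
-0.032 314 x -0.008 0.01 y -0.06 0.058 rows 234 266
-0.026 279 x -0.008 0.01 y -0.06 0.058 rows 231 262
-0.02 277 x -0.009 0.01 y -0.06 0.058 rows 228 258
-0.014 237 x -0.009 0.01 y -0.06 0.058 rows 225 254
-0.008 150 x -0.009 0.01 y -0.056 0.055 rows 222 251
-0.002 11 x -0.008 0.009 y -0.051 0.048 rows 222 247
w2.npz 1267
-0.05 237 x 0.007 0.01 y -0.013 0.012 rows 247 256
-0.044 214 x 0.007 0.01 y -0.013 0.011 rows 243 251
-0.038 194 x 0.007 0.01 y -0.013 0.011 rows 239 246
-0.032 185 x 0.007 0.01 y -0.013 0.011 rows 235 242
-0.026 151 x 0.007 0.01 y -0.013 0.011 rows 232 238
-0.02 131 x 0.008 0.01 y -0.013 0.011 rows 228 234
-0.014 99 x 0.007 0.01 y -0.013 0.011 rows 226 231
-0.008 56 x 0.007 0.009 y -0.01 0.006 rows 223 228
(array([ 8, 10,  4, 18,  3,  0,  0,  0,  0,  0,  0,  0,  0,  0,  0,  0,  0,
        6,  5,  8, 10,  9,  7, 11,  6, 11, 11,  8,  7]), array([0.14 , 0.144, 0.148, 0.152, 0.156, 0.16 , 0.164, 0.168, 0.172,
       0.176, 0.18 , 0.184, 0.188, 0.192, 0.196, 0.2  , 0.204, 0.208,
       0.212, 0.216, 0.22 , 0.224, 0.228, 0.232, 0.236, 0.24 , 0.244,
       0.248, 0.252, 0.256]))
```

Both the wrist and side views put the fingertips about 22–25 mm higher than stated, roughly level with the reported TCP. That explains the empty grasp. I'll reopen, go lower in steps, and check the tip height against the cameras.

```bash
cat >> h.py <<'E'
def wshot(f):
    from bench import robot
    o=robot.get_obs();s=robot.snapshot("wrist");s["pos"]=o["tool_pos"];s["rot"]=o["ee_rot"];np.savez(f+".npz",**s)
    cv2.imwrite(f"pics/{f}.png",s["image"][:,:,::-1]);return s
def tips(s):
    w=wcloud(s);R=Ro.from_euler("xyz",s["rot"]).as_matrix();q=(w-s["pos"])@R
    m=(abs(q[...,1])<.075)&(abs(q[...,0])<.012)&(q[...,2]>-.03)&(q[...,2]<.012)
    return np.percentile(q[m][:,2],[90,97,99,100]).round(4)
def side(f,box,k=4):
    from bench import robot
    s=robot.snapshot("side");np.savez(f+".npz",**s);a,b,c,d=box
    cv2.imwrite(f"pics/{f}.png",cv2.resize(s["image"][b:d,a:c,::-1],None,fx=k,fy=k,interpolation=2));return s
E
python3 -m inch '[{"linear":[0,0,0],"twist":0,"gripper":1},{"linear":[0,0,0],"twist":0,"gripper":1},{"linear":[0,0,0],"twist":0,"gripper":1},{"linear":[0,0,0],"twist":0,"gripper":1},{"linear":[0,0,0],"twist":0,"gripper":1},{"linear":[0,0,0],"twist":0,"gripper":1},{"linear":[0,0,0],"twist":0,"gripper":1},{"linear":[0,0,0],"twist":0,"gripper":1}]'
python3 -m inch '[{"linear":[0,0,-0.2],"twist":0,"gripper":1},{"linear":[0,0,-0.4],"twist":0,"gripper":1},{"linear":[0,0,-0.55],"twist":0,"gripper":1},{"linear":[0,0,-0.64],"twist":0,"gripper":1},{"linear":[0,0,-0.64],"twist":0,"gripper":1},{"linear":[0,0,-0.64],"twist":0,"gripper":1},{"linear":[0,0,-0.64],"twist":0,"gripper":1}]'
python3 - <<'E'
from h import *
s=wshot("w3");print(s["pos"],tips(s));w=cloud(side("side3",(180,60,330,200)))
m=(abs(w[...,0]-.504)<.07)&(abs(w[...,1]-.416)<.07)&(w[...,2]>.1);z=w[m]
for lo in np.arange(.12,.18,.004):
    k=abs(z[:,2]-lo)<.002;print(lo.round(3),k.sum(),z[k,0].min().round(3),z[k,0].max().round(3),z[k,1].min().round(3),z[k,1].max().round(3))
E
```

```text
time: 3.88
tool_pos: [0.503, 0.4162, 0.2039]
ee_rot: [3.142, 0.0, 2.752]
wrist_force: [0.2, -0.5, -0.7]
width: 0.0507
time: 4.47
tool_pos: [0.5036, 0.4167, 0.1414]
ee_rot: [3.14, 0.001, 2.752]
wrist_force: [-0.6, 0.5, 0.6]
width: 0.0934
[0.50359812 0.41668988 0.14136752] [-0.0058  0.0024  0.0102  0.012 ]
0.12 14 0.49 0.523 0.395 0.412
0.124 13 0.488 0.523 0.396 0.428
0.128 14 0.494 0.522 0.397 0.426
0.132 6 0.494 0.516 0.4 0.412
0.136 7 0.493 0.516 0.402 0.414
0.14 8 0.494 0.516 0.399 0.41
0.144 15 0.478 0.525 0.367 0.463
0.148 18 0.475 0.533 0.362 0.462
0.152 21 0.475 0.536 0.362 0.471
0.156 25 0.475 0.533 0.359 0.463
0.16 16 0.479 0.537 0.358 0.467
0.164 11 0.476 0.533 0.358 0.462
0.168 12 0.476 0.536 0.361 0.474
0.172 13 0.476 0.536 0.354 0.466
0.176 12 0.476 0.536 0.357 0.469
```

View pics/side3.png

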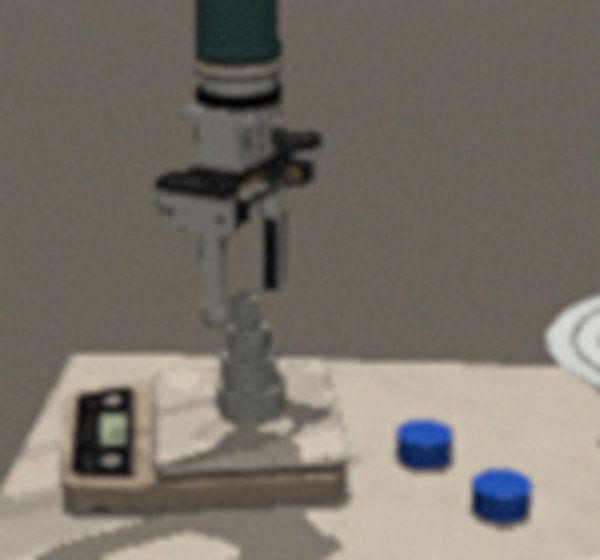

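The tips sit about 2.5 mm above the reported TCP. I'll command TCP = underside + 6 mm and close.

```bash
python3 -m inch '[{"linear":[0,0,-0.06],"twist":0,"gripper":1},{"linear":[0,0,-0.06],"twist":0,"gripper":0.5},{"linear":[0,0,-0.06],"twist":0,"gripper":0},{"linear":[0,0,-0.06],"twist":0,"gripper":0},{"linear":[0,0,-0.06],"twist":0,"gripper":0},{"linear":[0,0,-0.06],"twist":0,"gripper":0},{"linear":[0,0,-0.06],"twist":0,"gripper":0},{"linear":[0,0,-0.06],"twist":0,"gripper":0},{"linear":[0,0,-0.06],"twist":0,"gripper":0},{"linear":[0,0,-0.06],"twist":0,"gripper":0}]'
python3 -m inch '[{"linear":[0,0,0],"twist":0,"gripper":0},{"linear":[0,0,0],"twist":0,"gripper":0},{"linear":[0,0,0],"twist":0,"gripper":0},{"linear":[0,0,0],"twist":0,"gripper":0},{"linear":[0,0,0],"twist":0,"gripper":0},{"linear":[0,0,0],"twist":0,"gripper":0}]'
```

```text
time: 5.4
tool_pos: [0.503, 0.4163, 0.1339]
ee_rot: [3.141, 0.0, 2.752]
wrist_force: [0.4, -0.2, 0.1]
width: 0.0375
time: 5.9
tool_pos: [0.503, 0.4164, 0.1339]
ee_rot: [3.141, 0.0, 2.752]
wrist_force: [1.4, 0.3, -0.3]
width: 0.0261
```

Gripped at a width of 26 mm. I lift it and check.

```bash
python3 -m inch '[{"linear":[0,0,0.03],"twist":0,"gripper":0},{"linear":[0,0,0.1],"twist":0,"gripper":0},{"linear":[0,0,0.25],"twist":0,"gripper":0},{"linear":[0,0,0.4],"twist":0,"gripper":0},{"linear":[0,0,0.5],"twist":0,"gripper":0},{"linear":[0,0,0.5],"twist":0,"gripper":0},{"linear":[0,0,0.5],"twist":0,"gripper":0}]'
python3 - <<'E'
from h import *
s=wshot("w4");print(s["pos"]);w=wcloud(s);
for z,d in((.128,.04),(.1,.053),(.072,.066)): print(z,disc(w,z,(.504,.416),d/2+.012))
side("side4",(180,60,330,200))
E
```

```text
time: 6.48
tool_pos: [0.5033, 0.4165, 0.1849]
ee_rot: [3.14, 0.001, 2.752]
wrist_force: [0.9, -0.4, -2.1]
width: 0.0263
[0.5033424  0.41646494 0.18488493]
0.128 (np.int64(1202), array([0.4984, 0.4188], dtype=float32), array([0.5032, 0.4167]), 0.0399)
0.1 (np.int64(673), array([0.4935, 0.4226], dtype=float32), array([0.5045, 0.4166]), 0.0531)
0.072 (np.int64(611), array([0.4912, 0.4246], dtype=float32), array([0.5058, 0.4165]), 0.0661)
```

View pics/side4.png

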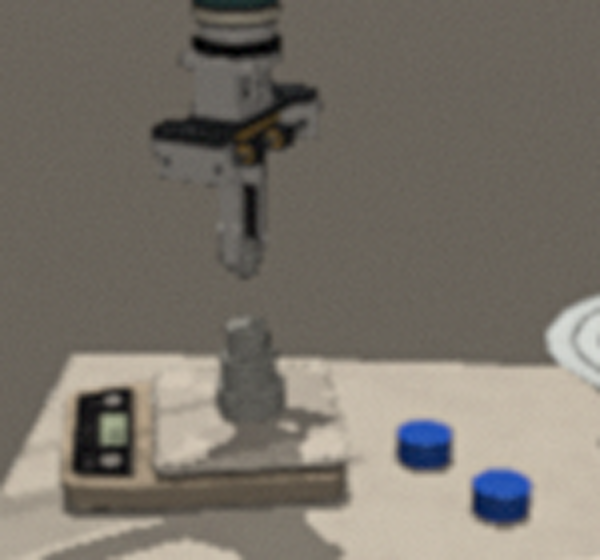

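View pics/w4.png

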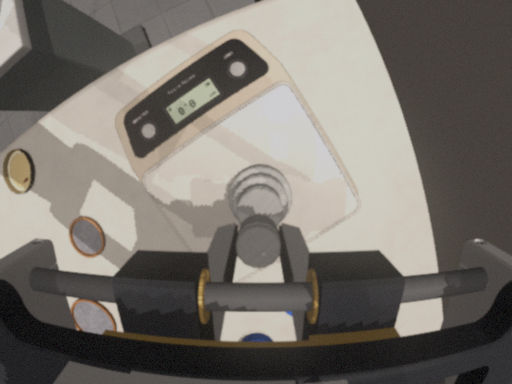

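It is held upright, and the rest of the pile is undisturbed. Now I carry it to above the smallest nest.

```bash

python3 -m inch '[{"linear":[0,-0.1,0],"twist":0,"gripper":0},{"linear":[0,-0.3,0],"twist":0,"gripper":0},{"linear":[-0.01,-0.5,0],"twist":0,"gripper":0},{"linear":[-0.02,-0.75,0],"twist":0,"gripper":0},{"linear":[-0.02,-1,0],"twist":0,"gripper":0}]'
python3 -m inch '[{"linear":[0,-0.25,0],"twist":0,"gripper":0},{"linear":[-0.01,-0.5,0],"twist":0,"gripper":0},{"linear":[-0.02,-0.75,0],"twist":0,"gripper":0},{"linear":[-0.03,-1,0],"twist":0,"gripper":0}]'
python3 -m inch '[{"linear":[0,-0.25,-0.1],"twist":0,"gripper":0},{"linear":[-0.01,-0.5,-0.2],"twist":0,"gripper":0},{"linear":[-0.02,-0.75,-0.3],"twist":0,"gripper":0},{"linear":[-0.03,-1,-0.4],"twist":0,"gripper":0}]'
python3 -m inch '[{"linear":[0,-0.25,-0.1],"twist":0,"gripper":0},{"linear":[-0.01,-0.5,-0.2],"twist":0,"gripper":0},{"linear":[-0.02,-0.75,-0.3],"twist":0,"gripper":0},{"linear":[-0.03,-1,-0.4],"twist":0,"gripper":0}]'
python3 -m inch '[{"linear":[0,-0.25,0],"twist":0,"gripper":0},{"linear":[-0.01,-0.5,0],"twist":0,"gripper":0},{"linear":[-0.02,-0.75,0],"twist":0,"gripper":0},{"linear":[-0.02,-0.9,0],"twist":0,"gripper":0},{"linear":[-0.02,-1,0],"twist":0,"gripper":0},{"linear":[-0.02,-1,0],"twist":0,"gripper":0},{"linear":[-0.02,-1,0],"twist":0,"gripper":0}]'
python3 - <<'E'
from h import *
s=wshot("w5");print(s["pos"],s["rot"])
E
```

```text
time: 7.0
tool_pos: [0.5001, 0.3145, 0.1826]
ee_rot: [-3.14, -0.001, 2.752]
wrist_force: [0.4, -0.4, -1.2]
width: 0.0259
time: 7.33
tool_pos: [0.4971, 0.2142, 0.1828]
ee_rot: [-3.14, -0.001, 2.752]
wrist_force: [0.9, -0.5, -1.6]
width: 0.0259
time: 7.67
tool_pos: [0.4939, 0.1144, 0.1426]
ee_rot: [-3.141, -0.001, 2.752]
wrist_force: [-0.7, -0.3, -0.8]
width: 0.0261
time: 8.0
tool_pos: [0.4907, 0.0146, 0.1026]
ee_rot: [-3.141, -0.001, 2.752]
wrist_force: [0.2, 0.5, -1.2]
width: 0.0259
time: 8.58
tool_pos: [0.4895, -0.0836, 0.1034]
ee_rot: [3.141, -0.001, 2.751]
wrist_force: [-0.1, 0.4, -0.9]
width: 0.026
[ 0.48946371 -0.08363611  0.10343645] [ 3.14098308e+00 -1.18731833e-03  2.75081826e+00]
```

View pics/w5.png

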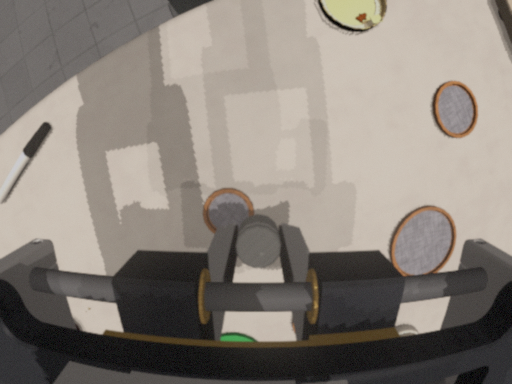

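```bash
cat >> h.py <<'E'
def wproj(s,p):
    R=Ro.from_euler("xyz",s["rot"]).as_matrix();t=(np.asarray(p)-s["pos"])@R
    H=np.linalg.inv(s["hand_eye"]);c=t@H[:3,:3].T+H[:3,3];K=s["mtx"]
    h=np.hypot(c[...,0],c[...,1]);k=np.arctan2(h,c[...,2])/h
    return c[...,:2]*k[...,None]*K[0,0]+K[:2,2]
def overlay(s,circs,box,f,pj=None,k=5):
    a,b,c,d=box;im=cv2.resize(s["image"][b:d,a:c,::-1],None,fx=k,fy=k,interpolation=2);t=np.linspace(0,2*np.pi,60)
    for x,y,z,r in circs:
        P=np.c_[x+r*np.cos(t),y+r*np.sin(t),np.full(60,z)];p=wproj(s,P) if pj is None else np.array([pj(s,q) for q in P])
        cv2.polylines(im,[(((p-[a,b])+.5)*k-.5).astype(np.int32)],True,(0,0,255),1)
    cv2.imwrite(f"pics/{f}.png",im)
E
python3 - <<'E'
from h import *
s=dict(np.load("w5.npz"))
overlay(s,[(.4902,-.1144,.008,.0255),(.4902,-.1144,.008,.0215)],(180,160,300,270),"ov5")
t=dict(np.load("top0.npz"))
overlay(t,[(.4902,-.1144,.008,.0255),(.478,.156,.008,.032),(.651,-.0660,.008,.0385),(.609,.0727,.008,.045)],(215,130,365,265),"ov5t",proj)
E
```

```text
(no output)
```

View pics/ov5.png

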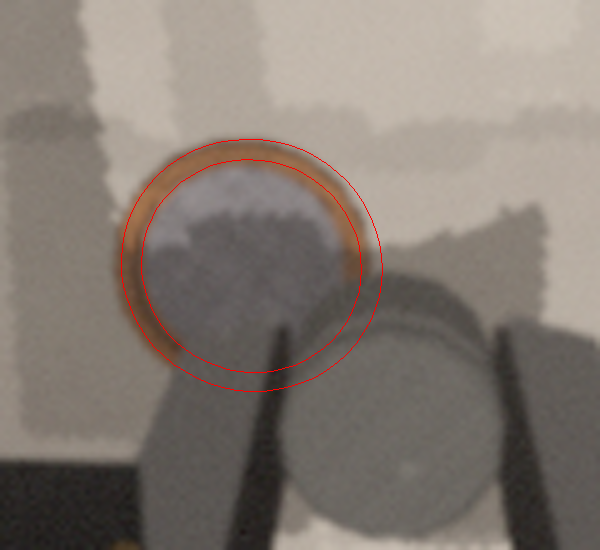

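View pics/ov5t.png

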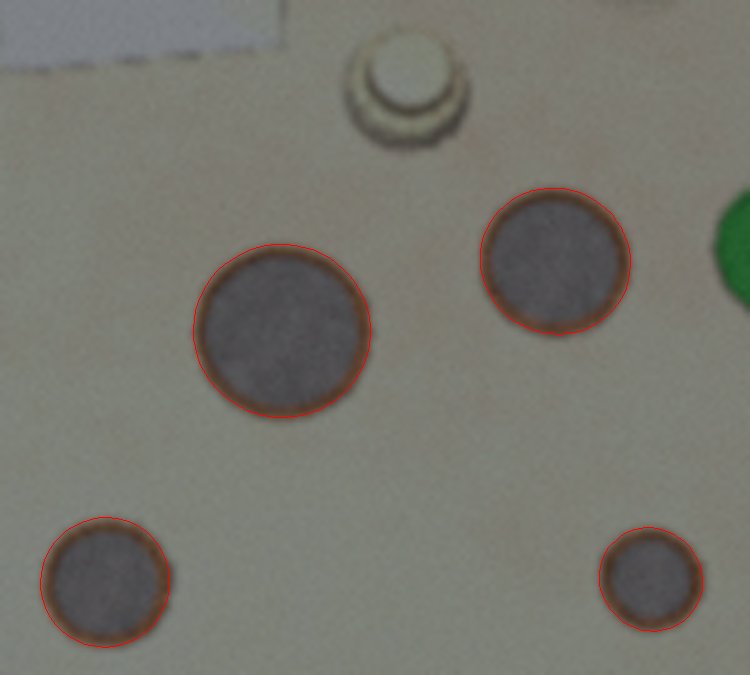

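Overlays agree to about 1.5 mm, so I take the smallest nest as (0.490, -0.1155). I descend in stages.

```bash

python3 -m inch '[{"linear":[0,-0.2,0],"twist":0,"gripper":0},{"linear":[0,-0.32,-0.1],"twist":0,"gripper":0},{"linear":[0,-0.32,-0.3],"twist":0,"gripper":0},{"linear":[0,-0.32,-0.5],"twist":0,"gripper":0},{"linear":[0,-0.32,-0.7],"twist":0,"gripper":0},{"linear":[0,-0.32,-0.82],"twist":0,"gripper":0},{"linear":[0,-0.32,-0.88],"twist":0,"gripper":0},{"linear":[0,-0.32,-0.9],"twist":0,"gripper":0},{"linear":[0,-0.32,-0.92],"twist":0,"gripper":0},{"linear":[0,-0.32,-0.92],"twist":0,"gripper":0}]'
python3 - <<'E'
from h import *
s=wshot("w6");print(s["pos"],s["rot"]);t=side("side6",(170,180,290,290),5)
overlay(s,[(.490,-.1155,.008,.0255),(.490,-.1155,.008,.0215)],(180,160,300,270),"ov6")
E
```

```text
time: 9.47
tool_pos: [0.4905, -0.1157, 0.0123]
ee_rot: [3.141, 0.001, 2.752]
wrist_force: [0.8, 0.1, -1.8]
width: 0.0265
[ 0.49048219 -0.1156624   0.01228565] [3.14139333e+00 9.22254627e-04 2.75213850e+00]
```

View pics/ov6.png

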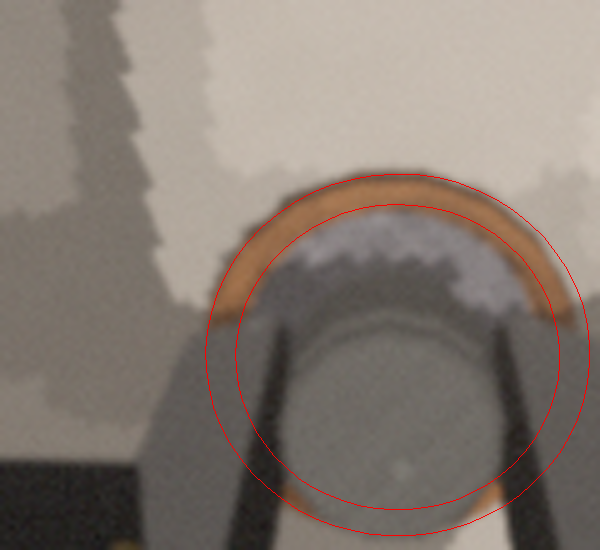

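View pics/side6.png

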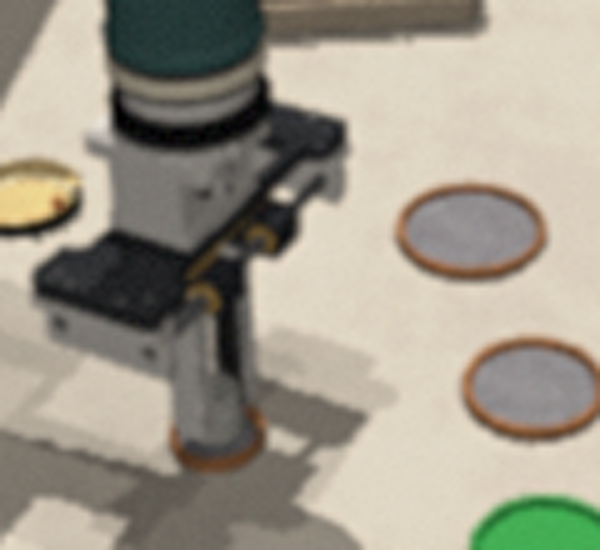

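It is well centred. I lower the last 3 mm and release.

```bash

python3 -m inch '[{"linear":[0,0,-0.01],"twist":0,"gripper":0},{"linear":[0,0,-0.02],"twist":0,"gripper":0},{"linear":[0,0,-0.03],"twist":0,"gripper":0},{"linear":[0,0,-0.03],"twist":0,"gripper":0}]'
```

```text
time: 9.9
tool_pos: [0.49, -0.1158, 0.0089]
ee_rot: [3.141, 0.0, 2.752]
wrist_force: [0.4, -0.3, -1.5]
width: 0.0258
```

```bash

python3 -m inch '[{"linear":[0,0,-0.01],"twist":0,"gripper":0},{"linear":[0,0,-0.01],"twist":0,"gripper":0},{"linear":[0,0,-0.01],"twist":0,"gripper":0}]'
python3 -m inch '[{"linear":[0,0,0],"twist":0,"gripper":0.35},{"linear":[0,0,0],"twist":0,"gripper":0.35},{"linear":[0,0,0],"twist":0,"gripper":0.5},{"linear":[0,0,0],"twist":0,"gripper":0.5},{"linear":[0,0,0],"twist":0,"gripper":0.5}]'
python3 -m inch '[{"linear":[0,0,0.2],"twist":0,"gripper":0.5},{"linear":[0,0,0.4],"twist":0,"gripper":0.5},{"linear":[0,0,0.6],"twist":0,"gripper":0.7},{"linear":[0,0,0.9],"twist":0,"gripper":1},{"linear":[0,0,0.9],"twist":0,"gripper":1}]'
python3 - <<'E'
from h import *
s=wshot("w7");print(s["pos"],s["rot"]);w=wcloud(s);print(disc(w,.031,(.490,-.1155),.026))
overlay(s,[(.490,-.1155,.008,.0255),(.490,-.1155,.008,.0215),(.490,-.1155,.031,.0135)],(180,160,300,270),"ov7")
E
```

```text
time: 10.15
tool_pos: [0.4901, -0.1158, 0.0089]
ee_rot: [3.142, 0.0, 2.752]
wrist_force: [-3.2, 0.7, 5.0]
width: 0.0259
time: 10.57
tool_pos: [0.4899, -0.1157, 0.0076]
ee_rot: [3.141, -0.0, 2.752]
wrist_force: [0.1, 0.0, 0.3]
width: 0.0467
time: 10.98
tool_pos: [0.4937, -0.117, 0.104]
ee_rot: [3.141, 0.011, 2.752]
wrist_force: [0.9, 0.1, 1.5]
width: 0.0636
[ 0.49366947 -0.11703442  0.10404326] [3.14099097 0.01122537 2.75180313]
(np.int64(690), array([ 0.4891, -0.1168], dtype=float32), array([ 0.4898, -0.117 ]), 0.0268)
```

View pics/ov7.png

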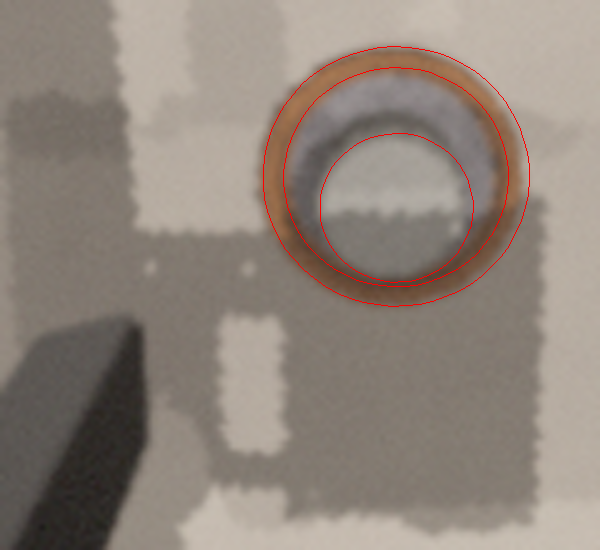

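The smallest weight stands centred in its nest, with its top at about (0.490, -0.117, 0.031). I go back for the small weight at (0.5033, 0.4165).

```bash

python3 -m inch '[{"linear":[0,0.2,0.1],"twist":0,"gripper":1},{"linear":[0,0.5,0.25],"twist":0,"gripper":1},{"linear":[0.01,0.75,0.4],"twist":0,"gripper":1},{"linear":[0.02,1,0.5],"twist":0,"gripper":1}]'
python3 -m inch '[{"linear":[0,0.35,0.1],"twist":0,"gripper":1},{"linear":[0.01,0.7,0.17],"twist":0,"gripper":1},{"linear":[0.03,1,0.17],"twist":0,"gripper":1}]'
python3 -m inch '[{"linear":[0,0.35,0],"twist":0,"gripper":1},{"linear":[0.01,0.7,0],"twist":0,"gripper":1},{"linear":[0.03,1,0],"twist":0,"gripper":1}]'
python3 -m inch '[{"linear":[0,0.35,0],"twist":0,"gripper":1},{"linear":[0.01,0.7,0],"twist":0,"gripper":1},{"linear":[0.03,1,0],"twist":0,"gripper":1}]'
python3 -m inch '[{"linear":[0,0.35,0],"twist":0,"gripper":1},{"linear":[0.01,0.7,0],"twist":0,"gripper":1},{"linear":[0.02,1,0],"twist":0,"gripper":1}]'
python3 -m inch '[{"linear":[0,0.2,0],"twist":0,"gripper":1},{"linear":[0,0.32,0],"twist":0,"gripper":1},{"linear":[0,0.32,0],"twist":0,"gripper":1},{"linear":[0,0.32,0],"twist":0,"gripper":1}]'
python3 - <<'E'
from h import *
s=wshot("w8");print(s["pos"]);w=wcloud(s);
for z,d in((.128,.04),(.1,.053),(.072,.066)): print(z,disc(w,z,(.504,.416),d/2+.012))
E
```

```text
time: 11.37
tool_pos: [0.4917, -0.0148, 0.1476]
ee_rot: [-3.142, -0.001, 2.751]
wrist_force: [0.1, -1.0, 0.2]
width: 0.0928
time: 11.62
tool_pos: [0.4951, 0.0862, 0.1654]
ee_rot: [3.14, 0.001, 2.752]
wrist_force: [0.2, -0.4, 0.3]
width: 0.094
time: 11.87
tool_pos: [0.497, 0.1863, 0.1632]
ee_rot: [-3.141, -0.002, 2.753]
wrist_force: [0.3, 0.2, 0.1]
width: 0.0942
time: 12.12
tool_pos: [0.5, 0.2863, 0.163]
ee_rot: [-3.14, -0.002, 2.753]
wrist_force: [1.6, -0.4, 1.0]
width: 0.0942
time: 12.37
tool_pos: [0.5021, 0.3862, 0.1627]
ee_rot: [-3.14, -0.002, 2.753]
wrist_force: [0.7, -0.5, 0.2]
width: 0.0939
time: 12.7
tool_pos: [0.5027, 0.4157, 0.1635]
ee_rot: [-3.139, -0.001, 2.752]
wrist_force: [-0.2, -0.7, 0.9]
width: 0.094
[0.50268659 0.4157146  0.16349533]
0.128 (np.int64(1958), array([0.5023, 0.4171], dtype=float32), array([0.5033, 0.4166]), 0.0397)
0.1 (np.int64(766), array([0.4929, 0.4232], dtype=float32), array([0.5033, 0.4177]), 0.0526)
0.072 (np.int64(705), array([0.4904, 0.4239], dtype=float32), array([0.5054, 0.4169]), 0.0653)
```

View pics/w8.png

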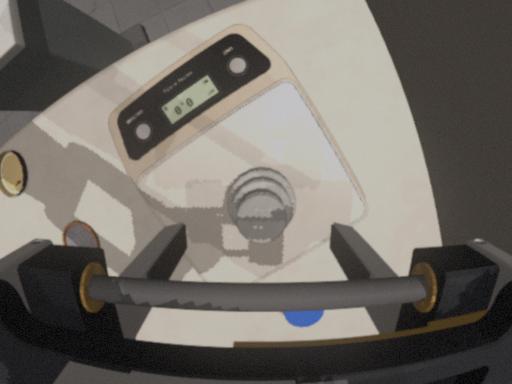

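The three remaining weights are aligned, with the small one's top at (260,215) in the image. I descend 59 mm and close.

```bash

python3 -m inch '[{"linear":[0,0,-0.2],"twist":0,"gripper":1},{"linear":[0,0,-0.4],"twist":0,"gripper":1},{"linear":[0,0,-0.52],"twist":0,"gripper":1},{"linear":[0,0,-0.59],"twist":0,"gripper":1},{"linear":[0,0,-0.59],"twist":0,"gripper":0.6},{"linear":[0,0,-0.59],"twist":0,"gripper":0.4},{"linear":[0,0,-0.59],"twist":0,"gripper":0},{"linear":[0,0,-0.59],"twist":0,"gripper":0},{"linear":[0,0,-0.59],"twist":0,"gripper":0},{"linear":[0,0,-0.59],"twist":0,"gripper":0}]'
python3 -m inch '[{"linear":[0,0,0],"twist":0,"gripper":0},{"linear":[0,0,0],"twist":0,"gripper":0},{"linear":[0,0,0],"twist":0,"gripper":0},{"linear":[0,0,0],"twist":0,"gripper":0},{"linear":[0,0,0],"twist":0,"gripper":0},{"linear":[0,0,0],"twist":0,"gripper":0},{"linear":[0,0,0],"twist":0,"gripper":0}]'
python3 -m inch '[{"linear":[0,0,0.03],"twist":0,"gripper":0},{"linear":[0,0,0.1],"twist":0,"gripper":0},{"linear":[0,0,0.25],"twist":0,"gripper":0},{"linear":[0,0,0.4],"twist":0,"gripper":0},{"linear":[0,0,0.5],"twist":0,"gripper":0},{"linear":[0,0,0.5],"twist":0,"gripper":0},{"linear":[0,0,0.5],"twist":0,"gripper":0}]'
python3 - <<'E'
from h import *
s=wshot("w9");print(s["pos"]);w=wcloud(s)
for z,d in((.1,.053),(.072,.066)): print(z,disc(w,z,(.504,.416),d/2+.012))
side("side9",(180,60,330,200))
E
```

```text
time: 13.58
tool_pos: [0.5034, 0.4165, 0.1069]
ee_rot: [3.14, 0.001, 2.752]
wrist_force: [0.2, -0.5, -0.1]
width: 0.0572
time: 14.17
tool_pos: [0.5031, 0.4166, 0.1061]
ee_rot: [3.141, 0.0, 2.752]
wrist_force: [-0.5, 2.7, 1.2]
width: 0.0395
time: 14.75
tool_pos: [0.5033, 0.4163, 0.1566]
ee_rot: [3.141, 0.001, 2.752]
wrist_force: [-0.1, -1.0, -2.7]
width: 0.0389
[0.5032817  0.41629023 0.15655376]
0.1 (np.int64(1476), array([0.4941, 0.4223], dtype=float32), array([0.5038, 0.4173]), 0.0523)
0.072 (np.int64(730), array([0.49  , 0.4239], dtype=float32), array([0.5053, 0.4173]), 0.0654)
```

View pics/side9.png

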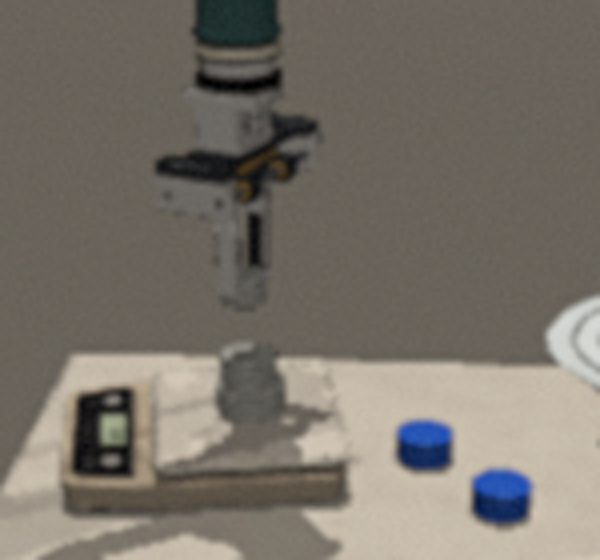

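The small weight is held (width 39 mm). I carry it to the small nest.

```bash

python3 -m inch '[{"linear":[0,-0.1,0],"twist":0,"gripper":0},{"linear":[-0.02,-0.3,0],"twist":0,"gripper":0},{"linear":[-0.05,-0.5,0],"twist":0,"gripper":0},{"linear":[-0.07,-0.75,0],"twist":0,"gripper":0},{"linear":[-0.1,-1,0],"twist":0,"gripper":0}]'
python3 -m inch '[{"linear":[-0.02,-0.25,-0.1],"twist":0,"gripper":0},{"linear":[-0.05,-0.5,-0.2],"twist":0,"gripper":0},{"linear":[-0.07,-0.75,-0.35],"twist":0,"gripper":0},{"linear":[-0.1,-0.9,-0.5],"twist":0,"gripper":0},{"linear":[-0.1,-1,-0.52],"twist":0,"gripper":0},{"linear":[-0.1,-1,-0.52],"twist":0,"gripper":0},{"linear":[-0.1,-1,-0.52],"twist":0,"gripper":0}]'
python3 - <<'E'
from h import *
s=wshot("w10");print(s["pos"],s["rot"])
overlay(s,[(.478,.156,.008,.032),(.478,.155,.008,.028)],(180,130,320,250),"ov10")
E
```

```text
time: 15.27
tool_pos: [0.4922, 0.3144, 0.1546]
ee_rot: [-3.14, -0.001, 2.752]
wrist_force: [0.9, -0.6, -2.3]
width: 0.0389
time: 15.85
tool_pos: [0.4832, 0.2161, 0.1042]
ee_rot: [3.141, 0.0, 2.751]
wrist_force: [0.0, 0.7, -1.1]
width: 0.039
[0.48323871 0.21613817 0.10424056] [3.14071932e+00 5.61276646e-05 2.75078542e+00]
```

View pics/ov10.png

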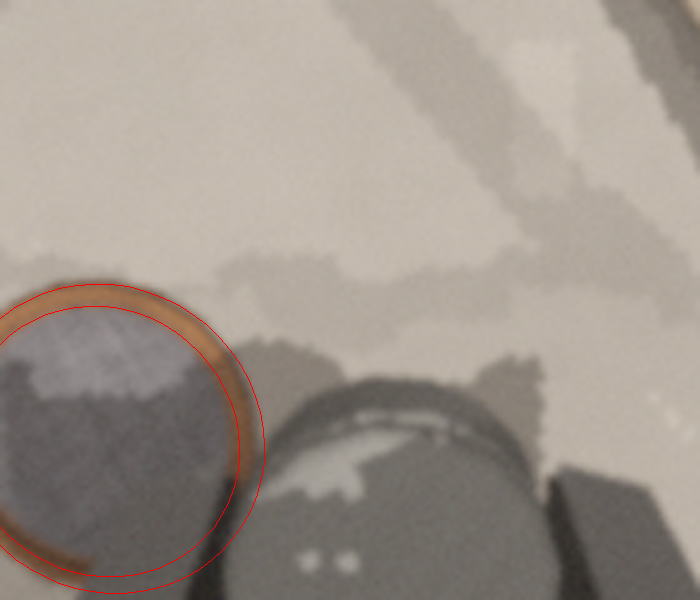

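The nest is at about (0.4775, 0.1545). I move over it and descend.

```bash

python3 -m inch '[{"linear":[-0.02,-0.2,0],"twist":0,"gripper":0},{"linear":[-0.04,-0.4,0],"twist":0,"gripper":0},{"linear":[-0.055,-0.62,-0.1],"twist":0,"gripper":0},{"linear":[-0.055,-0.62,-0.3],"twist":0,"gripper":0},{"linear":[-0.055,-0.62,-0.5],"twist":0,"gripper":0},{"linear":[-0.055,-0.62,-0.7],"twist":0,"gripper":0},{"linear":[-0.055,-0.62,-0.82],"twist":0,"gripper":0},{"linear":[-0.055,-0.62,-0.9],"twist":0,"gripper":0},{"linear":[-0.055,-0.62,-0.92],"twist":0,"gripper":0},{"linear":[-0.055,-0.62,-0.92],"twist":0,"gripper":0}]'
python3 - <<'E'
from h import *
s=wshot("w11");print(s["pos"],s["rot"])
overlay(s,[(.4775,.1545,.008,.032),(.4775,.1545,.008,.028)],(180,140,320,260),"ov11")
E
```

```text
time: 16.73
tool_pos: [0.478, 0.155, 0.0122]
ee_rot: [3.141, 0.0, 2.753]
wrist_force: [-0.5, -0.0, -2.6]
width: 0.0394
[0.47797758 0.15499747 0.01224366] [3.14105537e+00 3.37324473e-04 2.75280317e+00]
```

View pics/ov11.png

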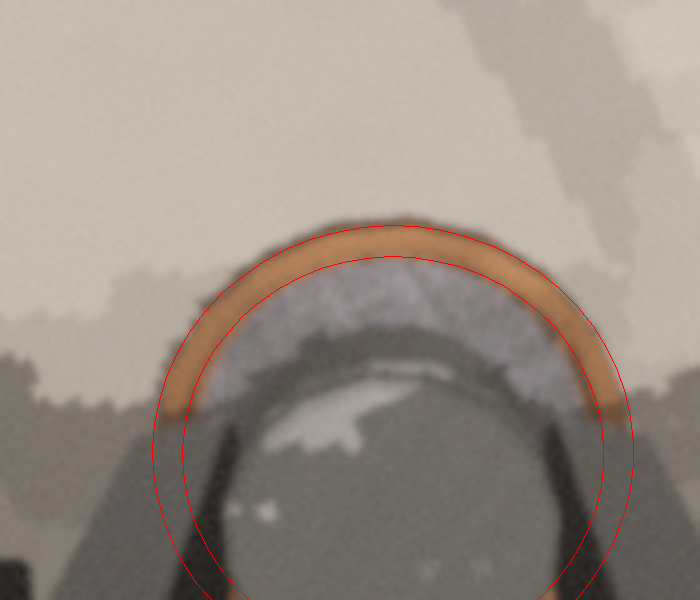

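Centred. I lower 4 mm, release, raise and check.

```bash

python3 -m inch '[{"linear":[0,0,-0.01],"twist":0,"gripper":0},{"linear":[0,0,-0.02],"twist":0,"gripper":0},{"linear":[0,0,-0.03],"twist":0,"gripper":0},{"linear":[0,0,-0.035],"twist":0,"gripper":0},{"linear":[0,0,-0.035],"twist":0,"gripper":0},{"linear":[0,0,-0.035],"twist":0,"gripper":0}]'
```

```text
time: 17.28
tool_pos: [0.4779, 0.1543, 0.009]
ee_rot: [3.141, 0.001, 2.752]
wrist_force: [-0.7, 0.4, 0.8]
width: 0.0393
```

```bash

python3 -m inch '[{"linear":[0,0,0],"twist":0,"gripper":0.5},{"linear":[0,0,0],"twist":0,"gripper":0.5},{"linear":[0,0,0],"twist":0,"gripper":0.65},{"linear":[0,0,0],"twist":0,"gripper":0.65},{"linear":[0,0,0],"twist":0,"gripper":0.65}]'
python3 -m inch '[{"linear":[0,0,0.2],"twist":0,"gripper":0.65},{"linear":[0,0,0.4],"twist":0,"gripper":0.65},{"linear":[0,0,0.6],"twist":0,"gripper":0.7},{"linear":[0,0,0.9],"twist":0,"gripper":1},{"linear":[0,0,0.9],"twist":0,"gripper":1},{"linear":[0,0,0.9],"twist":0,"gripper":1}]'
python3 - <<'E'
from h import *
s=wshot("w12");print(s["pos"],s["rot"]);w=wcloud(s);print(disc(w,.031,(.4775,.1545),.032))
overlay(s,[(.4775,.1545,.008,.032),(.4775,.1545,.008,.028),(.4775,.1545,.031,.02)],(180,140,320,260),"ov12")
E
```

```text
time: 17.7
tool_pos: [0.4776, 0.1542, 0.0085]
ee_rot: [3.141, 0.0, 2.752]
wrist_force: [-0.5, 0.0, -0.1]
width: 0.0605
time: 18.2
tool_pos: [0.4791, 0.1546, 0.1005]
ee_rot: [3.139, 0.004, 2.752]
wrist_force: [-0.4, 0.2, 0.4]
width: 0.0823
[0.47906642 0.15457925 0.10051461] [3.13875871 0.00410683 2.75181451]
(np.int64(1544), array([0.4772, 0.1533], dtype=float32), array([0.4781, 0.1528]), 0.0405)
```

View pics/ov12.png

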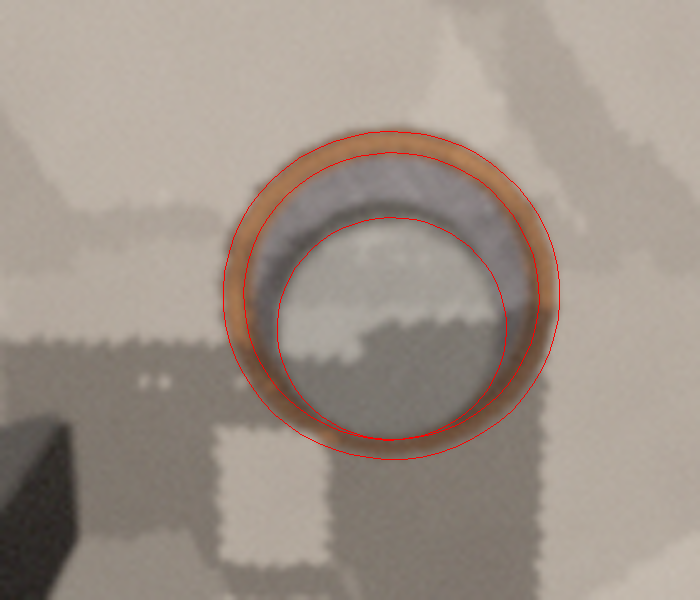

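The small weight is centred in its nest. Now the large weight at (0.504, 0.417).

```bash

python3 -m inch '[{"linear":[0.02,0.2,0.2],"twist":0,"gripper":1},{"linear":[0.05,0.5,0.4],"twist":0,"gripper":1},{"linear":[0.1,0.8,0.415],"twist":0,"gripper":1},{"linear":[0.1,1,0.415],"twist":0,"gripper":1}]'
python3 -m inch '[{"linear":[0.03,0.35,0],"twist":0,"gripper":1},{"linear":[0.06,0.7,0],"twist":0,"gripper":1},{"linear":[0.1,1,0],"twist":0,"gripper":1}]'
python3 -m inch '[{"linear":[0.03,0.35,0],"twist":0,"gripper":1},{"linear":[0.065,0.6,0],"twist":0,"gripper":1},{"linear":[0.065,0.625,0],"twist":0,"gripper":1},{"linear":[0.065,0.625,0],"twist":0,"gripper":1},{"linear":[0.065,0.625,0],"twist":0,"gripper":1}]'
python3 - <<'E'
from h import *
s=wshot("w13");print(s["pos"]);w=wcloud(s);
for z,d in((.1,.053),(.072,.066)): print(z,disc(w,z,(.504,.416),d/2+.012))
E
```

```text
time: 18.58
tool_pos: [0.488, 0.2563, 0.1397]
ee_rot: [3.14, 0.0, 2.752]
wrist_force: [-0.1, 0.5, 0.4]
width: 0.0938
time: 18.83
tool_pos: [0.4962, 0.3557, 0.1373]
ee_rot: [-3.139, -0.003, 2.752]
wrist_force: [0.1, 0.2, 0.1]
width: 0.0939
time: 19.25
tool_pos: [0.5033, 0.4157, 0.1379]
ee_rot: [-3.138, -0.001, 2.752]
wrist_force: [0.5, -0.6, -0.4]
width: 0.0943
[0.50334437 0.41572874 0.13790512]
0.1 (np.int64(3363), array([0.5031, 0.4176], dtype=float32), array([0.5042, 0.417 ]), 0.0526)
0.072 (np.int64(836), array([0.4897, 0.4239], dtype=float32), array([0.5054, 0.4171]), 0.0654)
```

View pics/w13.png

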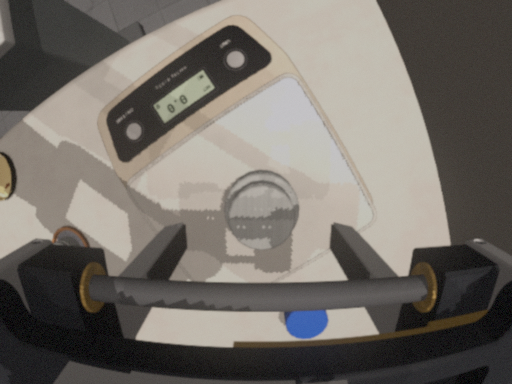

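Two weights are left and centred. I descend 62 mm and grip.

```bash

python3 -m inch '[{"linear":[0,0,-0.2],"twist":0,"gripper":1},{"linear":[0,0,-0.4],"twist":0,"gripper":1},{"linear":[0,0,-0.55],"twist":0,"gripper":1},{"linear":[0,0,-0.62],"twist":0,"gripper":1},{"linear":[0,0,-0.62],"twist":0,"gripper":0.7},{"linear":[0,0,-0.62],"twist":0,"gripper":0.5},{"linear":[0,0,-0.62],"twist":0,"gripper":0},{"linear":[0,0,-0.62],"twist":0,"gripper":0},{"linear":[0,0,-0.62],"twist":0,"gripper":0},{"linear":[0,0,-0.62],"twist":0,"gripper":0}]'
python3 -m inch '[{"linear":[0,0,0],"twist":0,"gripper":0},{"linear":[0,0,0],"twist":0,"gripper":0},{"linear":[0,0,0],"twist":0,"gripper":0},{"linear":[0,0,0],"twist":0,"gripper":0},{"linear":[0,0,0],"twist":0,"gripper":0},{"linear":[0,0,0],"twist":0,"gripper":0}]'
python3 -m inch '[{"linear":[0,0,0.03],"twist":0,"gripper":0},{"linear":[0,0,0.1],"twist":0,"gripper":0},{"linear":[0,0,0.25],"twist":0,"gripper":0},{"linear":[0,0,0.4],"twist":0,"gripper":0},{"linear":[0,0,0.5],"twist":0,"gripper":0},{"linear":[0,0,0.5],"twist":0,"gripper":0},{"linear":[0,0,0.5],"twist":0,"gripper":0}]'
python3 - <<'E'
from h import *
s=wshot("w14");print(s["pos"]);w=wcloud(s)
for z,d in((.072,.066),): print(z,disc(w,z,(.504,.416),d/2+.012))
side("side14",(180,60,330,200))
E
```

```text
time: 20.13
tool_pos: [0.5044, 0.4171, 0.079]
ee_rot: [3.14, 0.001, 2.752]
wrist_force: [0.5, -0.3, -0.4]
width: 0.0574
time: 20.63
tool_pos: [0.5045, 0.4175, 0.0787]
ee_rot: [3.139, 0.001, 2.752]
wrist_force: [1.0, 2.8, 3.3]
width: 0.0521
time: 21.22
tool_pos: [0.5039, 0.4165, 0.1277]
ee_rot: [-3.141, -0.0, 2.752]
wrist_force: [-0.4, -0.3, -5.4]
width: 0.0522
[0.50393613 0.41650634 0.12772786]
0.072 (np.int64(1524), array([0.4892, 0.4256], dtype=float32), array([0.505 , 0.4174]), 0.065)
```

View pics/side14.png

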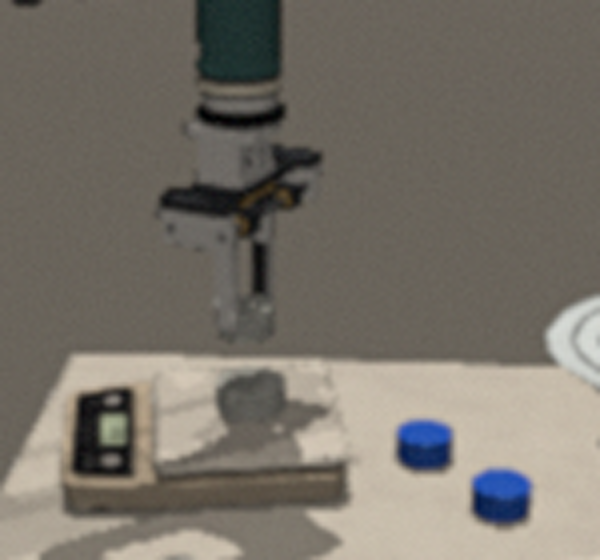

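The large weight is held (52 mm). I carry it at height to near the large nest.

```bash

python3 -m inch '[{"linear":[0.03,-0.1,0],"twist":0,"gripper":0},{"linear":[0.09,-0.3,0],"twist":0,"gripper":0},{"linear":[0.15,-0.5,0],"twist":0,"gripper":0},{"linear":[0.22,-0.75,0],"twist":0,"gripper":0},{"linear":[0.3,-1,0],"twist":0,"gripper":0}]'
python3 -m inch '[{"linear":[0.08,-0.25,0],"twist":0,"gripper":0},{"linear":[0.15,-0.5,0],"twist":0,"gripper":0},{"linear":[0.22,-0.75,0],"twist":0,"gripper":0},{"linear":[0.3,-1,0],"twist":0,"gripper":0}]'
python3 -m inch '[{"linear":[0.08,-0.25,0],"twist":0,"gripper":0},{"linear":[0.15,-0.5,0],"twist":0,"gripper":0},{"linear":[0.22,-0.75,0],"twist":0,"gripper":0},{"linear":[0.3,-1,0],"twist":0,"gripper":0}]'
python3 -m inch '[{"linear":[0.08,-0.25,0],"twist":0,"gripper":0},{"linear":[0.15,-0.5,0],"twist":0,"gripper":0},{"linear":[0.22,-0.75,0],"twist":0,"gripper":0},{"linear":[0.3,-0.9,0],"twist":0,"gripper":0},{"linear":[0.3,-1,0],"twist":0,"gripper":0},{"linear":[0.3,-1,0],"twist":0,"gripper":0},{"linear":[0.3,-1,0],"twist":0,"gripper":0}]'
python3 - <<'E'
from h import *
s=wshot("w15");print(s["pos"],s["rot"])
overlay(s,[(.651,-.066,.008,.0385),(.651,-.067,.008,.0345)],(150,130,300,250),"ov15")
E
```

```text
time: 21.73
tool_pos: [0.5335, 0.3149, 0.1266]
ee_rot: [-3.139, -0.001, 2.753]
wrist_force: [0.3, -0.8, -4.5]
width: 0.0521
time: 22.07
tool_pos: [0.5635, 0.2145, 0.1269]
ee_rot: [-3.14, -0.001, 2.752]
wrist_force: [0.1, 0.5, -4.3]
width: 0.0524
time: 22.4
tool_pos: [0.5933, 0.1146, 0.1269]
ee_rot: [-3.14, -0.002, 2.751]
wrist_force: [0.1, 0.8, -4.8]
width: 0.0517
time: 22.98
tool_pos: [0.6235, 0.0171, 0.1275]
ee_rot: [3.141, -0.002, 2.751]
wrist_force: [0.0, 0.8, -3.8]
width: 0.0521
[0.62351396 0.01711525 0.12745746] [ 3.14085452e+00 -1.63126256e-03  2.75133076e+00]
```

View pics/ov15.png

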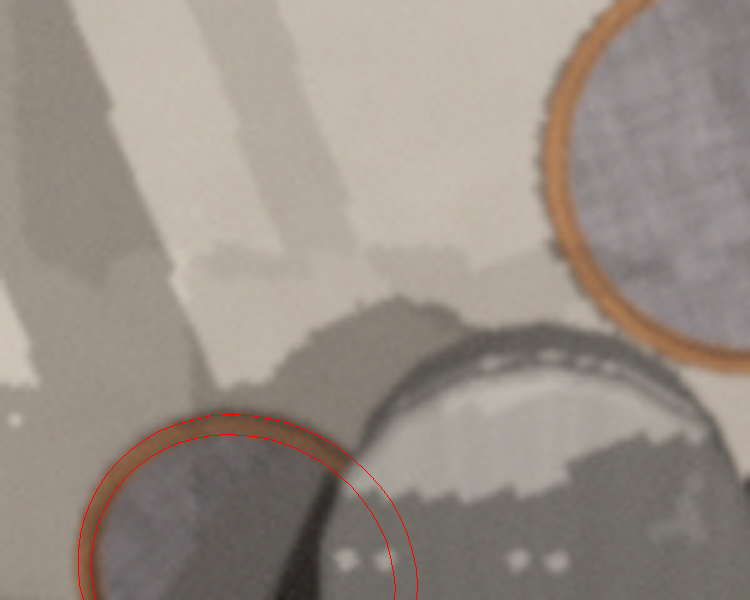

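View pics/w15.png

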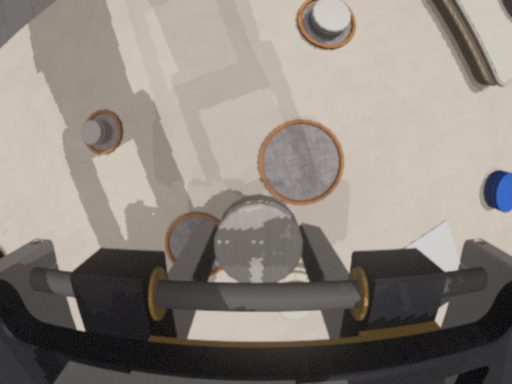

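Nest confirmed at (0.651, -0.067). The fingers will stay clear of the timer. I move over and descend.

```bash

python3 -m inch '[{"linear":[0.06,-0.2,0],"twist":0,"gripper":0},{"linear":[0.13,-0.4,0],"twist":0,"gripper":0},{"linear":[0.2,-0.6,0],"twist":0,"gripper":0},{"linear":[0.27,-0.8,0],"twist":0,"gripper":0},{"linear":[0.27,-0.84,-0.2],"twist":0,"gripper":0},{"linear":[0.27,-0.84,-0.4],"twist":0,"gripper":0},{"linear":[0.27,-0.84,-0.6],"twist":0,"gripper":0},{"linear":[0.27,-0.84,-0.8],"twist":0,"gripper":0},{"linear":[0.27,-0.84,-0.96],"twist":0,"gripper":0},{"linear":[0.27,-0.84,-0.96],"twist":0,"gripper":0}]'
python3 -m inch '[{"linear":[0,0,-0.1],"twist":0,"gripper":0},{"linear":[0,0,-0.18],"twist":0,"gripper":0},{"linear":[0,0,-0.2],"twist":0,"gripper":0},{"linear":[0,0,-0.2],"twist":0,"gripper":0}]'
python3 - <<'E'
from h import *
s=wshot("w16");print(s["pos"],s["rot"])
overlay(s,[(.651,-.067,.008,.0385),(.651,-.067,.008,.0345)],(180,130,330,250),"ov16")
side("side16",(220,180,340,290),5)
E
```

```text
time: 23.87
tool_pos: [0.6476, -0.0646, 0.0268]
ee_rot: [-3.14, -0.009, 2.754]
wrist_force: [-0.6, 0.4, -5.5]
width: 0.052
time: 24.2
tool_pos: [0.6508, -0.0668, 0.0117]
ee_rot: [3.142, -0.001, 2.752]
wrist_force: [-0.9, -0.7, -3.6]
width: 0.0518
[ 0.65081293 -0.06682601  0.01167931] [ 3.14156799e+00 -6.25669003e-04  2.75229105e+00]
```

View pics/ov16.png

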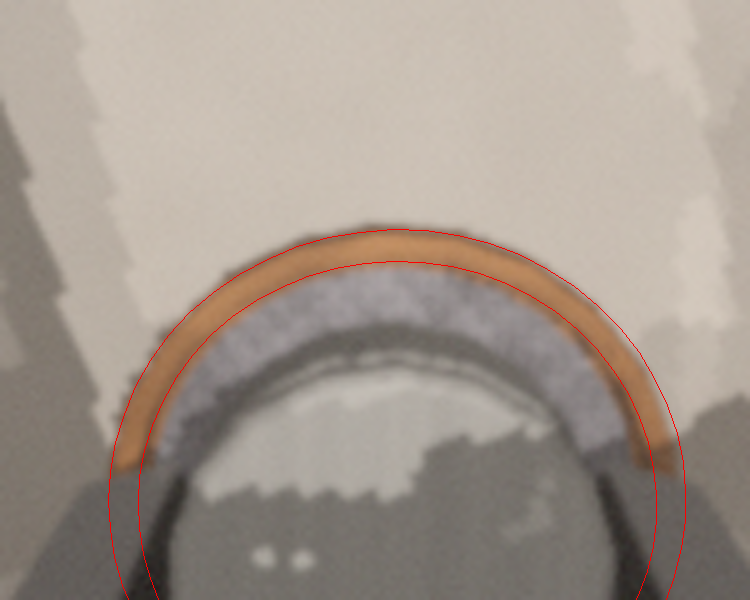

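View pics/side16.png

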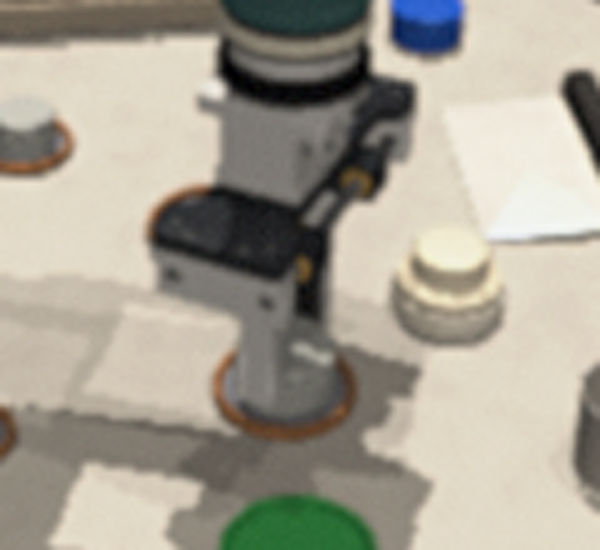

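```bash

python3 -m inch '[{"linear":[0,0,-0.01],"twist":0,"gripper":0},{"linear":[0,0,-0.02],"twist":0,"gripper":0},{"linear":[0,0,-0.03],"twist":0,"gripper":0},{"linear":[0,0,-0.035],"twist":0,"gripper":0},{"linear":[0,0,-0.035],"twist":0,"gripper":0},{"linear":[0,0,-0.035],"twist":0,"gripper":0}]'
```

```text
time: 24.8
tool_pos: [0.6515, -0.0674, 0.0098]
ee_rot: [3.141, 0.002, 2.752]
wrist_force: [-2.6, -0.3, 2.5]
width: 0.0522
```

On the floor. I release, raise and check.

```bash

python3 -m inch '[{"linear":[0,0,0],"twist":0,"gripper":0.65},{"linear":[0,0,0],"twist":0,"gripper":0.65},{"linear":[0,0,0],"twist":0,"gripper":0.75},{"linear":[0,0,0],"twist":0,"gripper":0.75},{"linear":[0,0,0],"twist":0,"gripper":0.75}]'
python3 -m inch '[{"linear":[0,0,0.2],"twist":0,"gripper":0.75},{"linear":[0,0,0.4],"twist":0,"gripper":0.75},{"linear":[0,0,0.6],"twist":0,"gripper":0.75},{"linear":[0,0,0.9],"twist":0,"gripper":1},{"linear":[0,0,0.9],"twist":0,"gripper":1},{"linear":[0,0,0.9],"twist":0,"gripper":1}]'
python3 - <<'E'
from h import *
s=wshot("w17");print(s["pos"],s["rot"]);w=wcloud(s);print(disc(w,.031,(.651,-.067),.04))
overlay(s,[(.651,-.067,.008,.0385),(.651,-.067,.008,.0345),(.651,-.067,.031,.0265)],(180,140,330,260),"ov17")
E
```

```text
time: 25.22
tool_pos: [0.6511, -0.0672, 0.0083]
ee_rot: [3.141, 0.0, 2.752]
wrist_force: [-0.1, 0.6, -0.2]
width: 0.0705
time: 25.72
tool_pos: [0.6528, -0.0675, 0.1012]
ee_rot: [3.14, 0.006, 2.752]
wrist_force: [1.0, 0.9, -0.2]
width: 0.0869
[ 0.65275672 -0.06751902  0.10123973] [3.14035114 0.00570938 2.75191117]
(np.int64(2639), array([ 0.6501, -0.0678], dtype=float32), array([ 0.6509, -0.0681]), 0.053)
```

View pics/ov17.png

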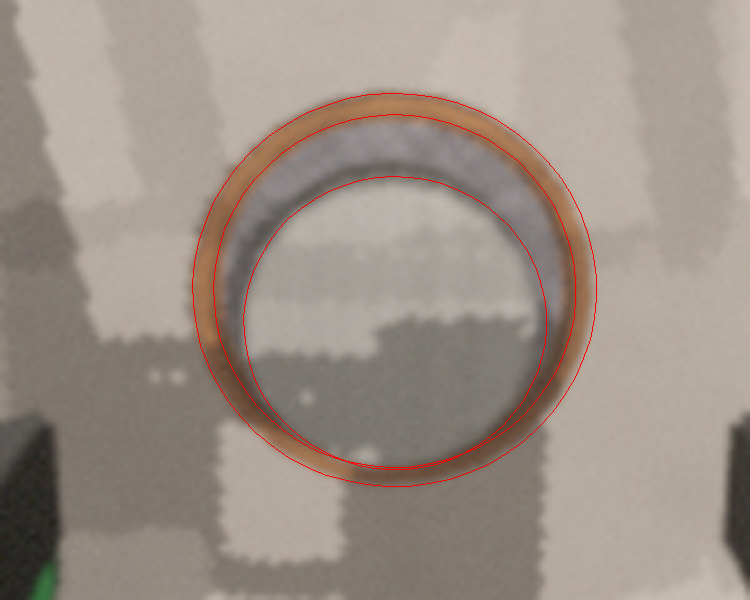

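The large weight is centred. I go back for the largest at (0.505, 0.417).

```bash

python3 -m inch '[{"linear":[-0.08,0.25,0.2],"twist":0,"gripper":1},{"linear":[-0.15,0.5,0.2],"twist":0,"gripper":1},{"linear":[-0.22,0.75,0.2],"twist":0,"gripper":1},{"linear":[-0.3,1,0.2],"twist":0,"gripper":1}]'
python3 -m inch '[{"linear":[-0.1,0.35,0],"twist":0,"gripper":1},{"linear":[-0.2,0.7,0],"twist":0,"gripper":1},{"linear":[-0.3,1,0],"twist":0,"gripper":1}]'
python3 -m inch '[{"linear":[-0.1,0.35,0],"twist":0,"gripper":1},{"linear":[-0.2,0.7,0],"twist":0,"gripper":1},{"linear":[-0.3,1,0],"twist":0,"gripper":1}]'
python3 -m inch '[{"linear":[-0.1,0.35,0],"twist":0,"gripper":1},{"linear":[-0.2,0.7,0],"twist":0,"gripper":1},{"linear":[-0.3,1,0],"twist":0,"gripper":1}]'
python3 -m inch '[{"linear":[-0.1,0.35,0],"twist":0,"gripper":1},{"linear":[-0.2,0.65,0],"twist":0,"gripper":1},{"linear":[-0.26,0.84,0],"twist":0,"gripper":1},{"linear":[-0.26,0.84,0],"twist":0,"gripper":1},{"linear":[-0.26,0.84,0],"twist":0,"gripper":1}]'
python3 - <<'E'
from h import *
s=wshot("w18");print(s["pos"]);w=wcloud(s);
for z,d in((.072,.066),): print(z,disc(w,z,(.504,.416),d/2+.012))
E
```

```text
time: 26.1
tool_pos: [0.6198, 0.0336, 0.1162]
ee_rot: [-3.141, -0.003, 2.751]
wrist_force: [0.2, 0.2, -0.2]
width: 0.0941
time: 26.35
tool_pos: [0.589, 0.1345, 0.1157]
ee_rot: [-3.14, -0.004, 2.752]
wrist_force: [0.2, 0.4, 0.1]
width: 0.094
time: 26.6
tool_pos: [0.559, 0.2345, 0.1158]
ee_rot: [-3.14, -0.003, 2.752]
wrist_force: [0.6, -0.1, 1.3]
width: 0.094
time: 26.85
tool_pos: [0.529, 0.3344, 0.1157]
ee_rot: [-3.139, -0.003, 2.752]
wrist_force: [0.4, 1.2, 0.9]
width: 0.0939
time: 27.27
tool_pos: [0.5036, 0.4169, 0.1158]
ee_rot: [-3.138, -0.002, 2.754]
wrist_force: [0.1, -0.2, -0.3]
width: 0.0943
[0.50361284 0.41689162 0.11580011]
0.072 (np.int64(4995), array([0.5043, 0.4175], dtype=float32), array([0.5057, 0.4168]), 0.0659)
```

View pics/w18.png

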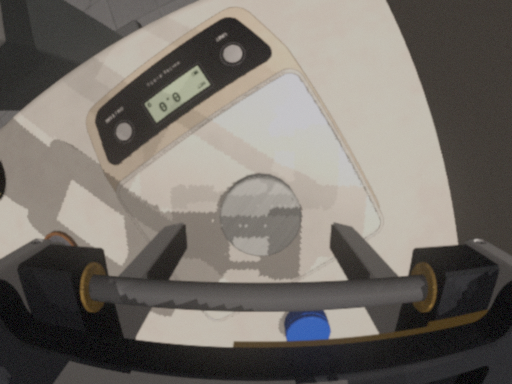

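```bash

python3 -m inch '[{"linear":[0,0,-0.2],"twist":0,"gripper":1},{"linear":[0,0,-0.4],"twist":0,"gripper":1},{"linear":[0,0,-0.6],"twist":0,"gripper":1},{"linear":[0,0,-0.68],"twist":0,"gripper":1},{"linear":[0,0,-0.685],"twist":0,"gripper":0.8},{"linear":[0,0,-0.685],"twist":0,"gripper":0.6},{"linear":[0,0,-0.685],"twist":0,"gripper":0},{"linear":[0,0,-0.685],"twist":0,"gripper":0},{"linear":[0,0,-0.685],"twist":0,"gripper":0},{"linear":[0,0,-0.685],"twist":0,"gripper":0}]'
python3 -m inch '[{"linear":[0,0,0],"twist":0,"gripper":0},{"linear":[0,0,0],"twist":0,"gripper":0},{"linear":[0,0,0],"twist":0,"gripper":0},{"linear":[0,0,0],"twist":0,"gripper":0},{"linear":[0,0,0],"twist":0,"gripper":0}]'
python3 -m inch '[{"linear":[0,0,0.03],"twist":0,"gripper":0},{"linear":[0,0,0.1],"twist":0,"gripper":0},{"linear":[0,0,0.25],"twist":0,"gripper":0},{"linear":[0,0,0.4],"twist":0,"gripper":0},{"linear":[0,0,0.6],"twist":0,"gripper":0},{"linear":[0,0,0.7],"twist":0,"gripper":0},{"linear":[0,0,0.7],"twist":0,"gripper":0},{"linear":[0,0,0.7],"twist":0,"gripper":0}]'
python3 - <<'E'
from h import *
s=wshot("w19");print(s["pos"])
side("side19",(180,60,330,200))
E
```

```text
time: 28.15
tool_pos: [0.5061, 0.4175, 0.0517]
ee_rot: [3.138, 0.002, 2.752]
wrist_force: [0.7, 0.7, 2.6]
width: 0.0648
time: 28.57
tool_pos: [0.5061, 0.4175, 0.0518]
ee_rot: [3.138, 0.002, 2.752]
wrist_force: [0.9, 0.1, 5.1]
width: 0.0648
time: 29.23
tool_pos: [0.5046, 0.4165, 0.119]
ee_rot: [-3.141, -0.001, 2.752]
wrist_force: [0.2, 0.1, -7.1]
width: 0.0646
[0.50458554 0.41653453 0.1190491 ]
```

View pics/side19.png

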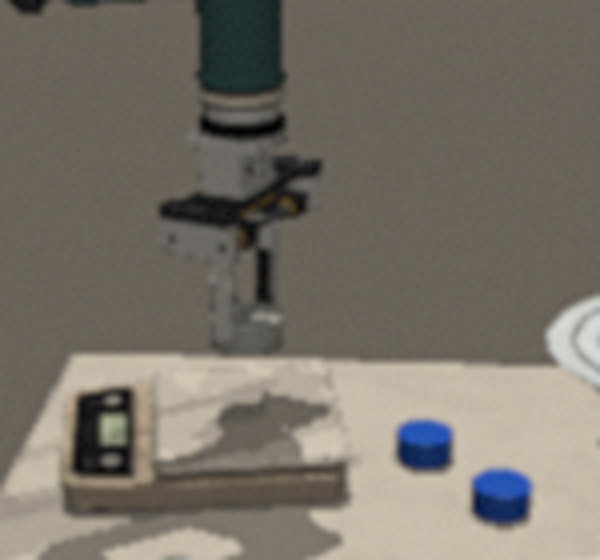

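The largest is held (65 mm). I carry it towards its nest.

```bash

python3 -m inch '[{"linear":[0.03,-0.1,0],"twist":0,"gripper":0},{"linear":[0.09,-0.3,0],"twist":0,"gripper":0},{"linear":[0.15,-0.5,0],"twist":0,"gripper":0},{"linear":[0.22,-0.75,0],"twist":0,"gripper":0},{"linear":[0.3,-1,0],"twist":0,"gripper":0}]'
python3 -m inch '[{"linear":[0.08,-0.25,0],"twist":0,"gripper":0},{"linear":[0.15,-0.5,0],"twist":0,"gripper":0},{"linear":[0.22,-0.75,0],"twist":0,"gripper":0},{"linear":[0.3,-1,0],"twist":0,"gripper":0}]'
python3 -m inch '[{"linear":[0.08,-0.2,0],"twist":0,"gripper":0},{"linear":[0.15,-0.4,0],"twist":0,"gripper":0},{"linear":[0.22,-0.6,0],"twist":0,"gripper":0},{"linear":[0.3,-0.7,0],"twist":0,"gripper":0},{"linear":[0.3,-0.7,0],"twist":0,"gripper":0},{"linear":[0.3,-0.7,0],"twist":0,"gripper":0}]'
python3 - <<'E'
from h import *
s=wshot("w20");print(s["pos"],s["rot"])
overlay(s,[(.609,.0725,.008,.045),(.609,.0715,.008,.041)],(130,130,300,260),"ov20",k=4)
E
```

```text
time: 29.75
tool_pos: [0.5344, 0.3149, 0.1184]
ee_rot: [-3.139, -0.001, 2.753]
wrist_force: [0.2, -0.5, -5.6]
width: 0.0645
time: 30.08
tool_pos: [0.5643, 0.2144, 0.1186]
ee_rot: [-3.14, -0.002, 2.752]
wrist_force: [0.1, -0.6, -7.7]
width: 0.0649
time: 30.58
tool_pos: [0.5948, 0.1463, 0.1191]
ee_rot: [3.141, -0.002, 2.75]
wrist_force: [-0.3, 0.7, -7.8]
width: 0.0645
[0.59483634 0.14631798 0.11907716] [ 3.14149588e+00 -1.84771644e-03  2.75030011e+00]
```

View pics/ov20.png

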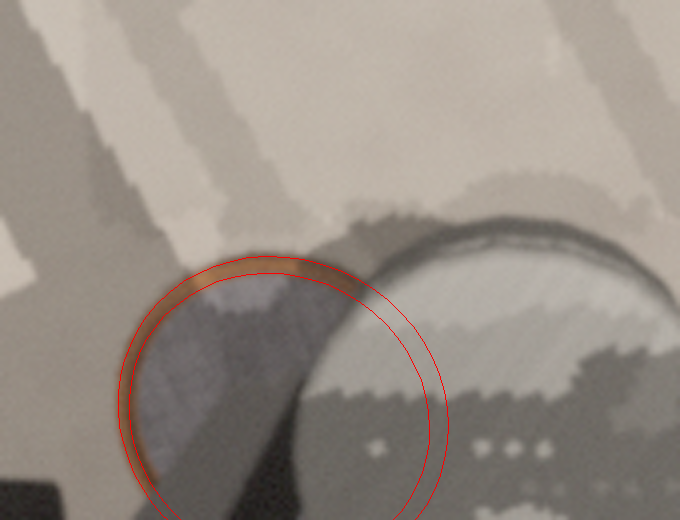

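```bash

python3 -m inch '[{"linear":[0.04,-0.2,0],"twist":0,"gripper":0},{"linear":[0.08,-0.4,0],"twist":0,"gripper":0},{"linear":[0.12,-0.6,0],"twist":0,"gripper":0},{"linear":[0.14,-0.75,-0.1],"twist":0,"gripper":0},{"linear":[0.14,-0.75,-0.3],"twist":0,"gripper":0},{"linear":[0.14,-0.75,-0.5],"twist":0,"gripper":0},{"linear":[0.14,-0.75,-0.7],"twist":0,"gripper":0},{"linear":[0.14,-0.75,-0.85],"twist":0,"gripper":0},{"linear":[0.14,-0.75,-0.95],"twist":0,"gripper":0},{"linear":[0.14,-0.75,-0.95],"twist":0,"gripper":0}]'
python3 -m inch '[{"linear":[0,0,-0.05],"twist":0,"gripper":0},{"linear":[0,0,-0.1],"twist":0,"gripper":0},{"linear":[0,0,-0.1],"twist":0,"gripper":0},{"linear":[0,0,-0.1],"twist":0,"gripper":0}]'
python3 - <<'E'
from h import *
s=wshot("w21");print(s["pos"],s["rot"])
overlay(s,[(.609,.072,.008,.045),(.609,.072,.008,.041)],(180,120,330,240),"ov21")
E
```

```text
time: 31.47
tool_pos: [0.6061, 0.0725, 0.0209]
ee_rot: [-3.139, -0.007, 2.753]
wrist_force: [-1.1, -1.5, -7.2]
width: 0.0646
time: 31.8
tool_pos: [0.6094, 0.0718, 0.0155]
ee_rot: [3.141, 0.001, 2.752]
wrist_force: [0.6, -0.3, -6.3]
width: 0.065
[0.60937948 0.07184547 0.01549348] [3.14110795e+00 8.44615267e-04 2.75187671e+00]
```

View pics/ov21.png

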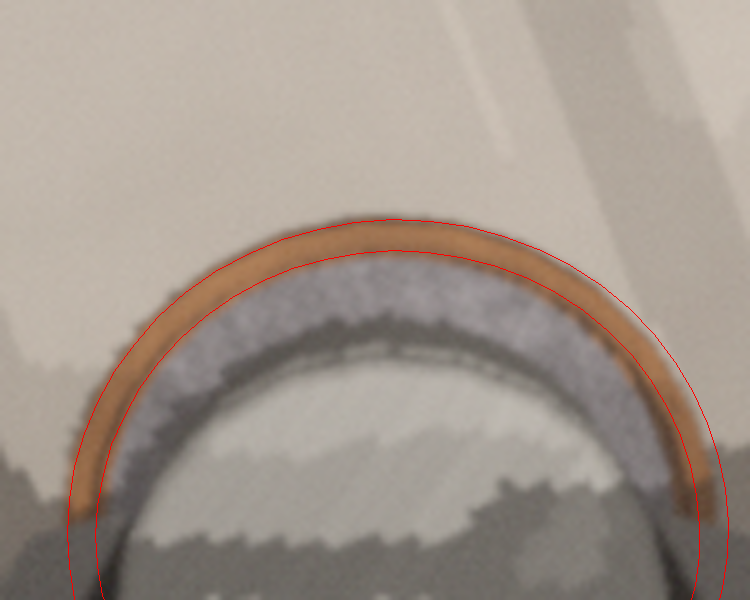

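Centred. I lower onto the floor, watching the force.

```bash

python3 -m inch '[{"linear":[0,0,-0.01],"twist":0,"gripper":0},{"linear":[0,0,-0.02],"twist":0,"gripper":0},{"linear":[0,0,-0.03],"twist":0,"gripper":0},{"linear":[0,0,-0.04],"twist":0,"gripper":0},{"linear":[0,0,-0.04],"twist":0,"gripper":0},{"linear":[0,0,-0.04],"twist":0,"gripper":0}]'
```

```text
time: 32.35
tool_pos: [0.609, 0.0717, 0.0109]
ee_rot: [3.142, 0.0, 2.752]
wrist_force: [0.3, -0.5, -6.7]
width: 0.0645
```

```bash

python3 -m inch '[{"linear":[0,0,-0.005],"twist":0,"gripper":0},{"linear":[0,0,-0.01],"twist":0,"gripper":0},{"linear":[0,0,-0.015],"twist":0,"gripper":0},{"linear":[0,0,-0.015],"twist":0,"gripper":0}]'
```

```text
time: 32.68
tool_pos: [0.6091, 0.0718, 0.0108]
ee_rot: [3.141, 0.0, 2.752]
wrist_force: [-4.5, -0.9, 2.3]
width: 0.0646
```

On the floor. I release, raise and check.

```bash

python3 -m inch '[{"linear":[0,0,0],"twist":0,"gripper":0.8},{"linear":[0,0,0],"twist":0,"gripper":0.8},{"linear":[0,0,0],"twist":0,"gripper":0.9},{"linear":[0,0,0],"twist":0,"gripper":0.9},{"linear":[0,0,0],"twist":0,"gripper":0.9}]'
python3 -m inch '[{"linear":[0,0,0.2],"twist":0,"gripper":0.9},{"linear":[0,0,0.4],"twist":0,"gripper":0.9},{"linear":[0,0,0.6],"twist":0,"gripper":0.9},{"linear":[0,0,0.9],"twist":0,"gripper":1},{"linear":[0,0,0.9],"twist":0,"gripper":1},{"linear":[0,0,0.9],"twist":0,"gripper":1},{"linear":[0,0,0.9],"twist":0,"gripper":1}]'
python3 - <<'E'
from h import *
s=wshot("w22");print(s["pos"],s["rot"]);w=wcloud(s);print(disc(w,.031,(.609,.072),.047))
overlay(s,[(.609,.072,.008,.045),(.609,.072,.008,.041),(.609,.072,.031,.033)],(170,130,330,260),"ov22",k=4)
t=side("side22",(130,130,360,310),3);w=cloud(t)
for c,r in(((.490,-.116),.026),((.4775,.1545),.032),((.651,-.067),.04),((.609,.072),.047)): print(disc(w,.031,c,r))
E
```

```text
time: 33.1
tool_pos: [0.6095, 0.0718, 0.0096]
ee_rot: [3.141, 0.001, 2.752]
wrist_force: [-0.3, 0.9, -0.1]
width: 0.0843
time: 33.68
tool_pos: [0.6088, 0.0718, 0.0988]
ee_rot: [-3.142, -0.0, 2.752]
wrist_force: [0.1, -0.6, 0.0]
width: 0.0943
[0.60879646 0.07177975 0.0988088 ] [-3.14153114e+00 -3.75745271e-04  2.75179820e+00]
(np.int64(4158), array([0.6073, 0.0715], dtype=float32), array([0.6084, 0.0708]), 0.0657)
(np.int64(65), array([ 0.4912, -0.1178], dtype=float32), array([ 0.4909, -0.1166]), 0.0278)
(np.int64(76), array([0.4801, 0.1506], dtype=float32), array([0.4806, 0.1521]), 0.042)
(np.int64(219), array([ 0.6524, -0.0704], dtype=float32), array([ 0.6517, -0.0695]), 0.0541)
(np.int64(237), array([0.6107, 0.0685], dtype=float32), array([0.6105, 0.0712]), 0.0672)
```

View pics/ov22.png

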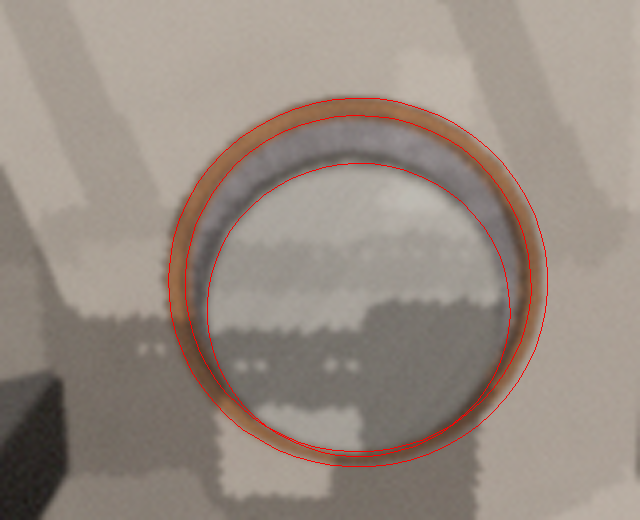

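View pics/side22.png

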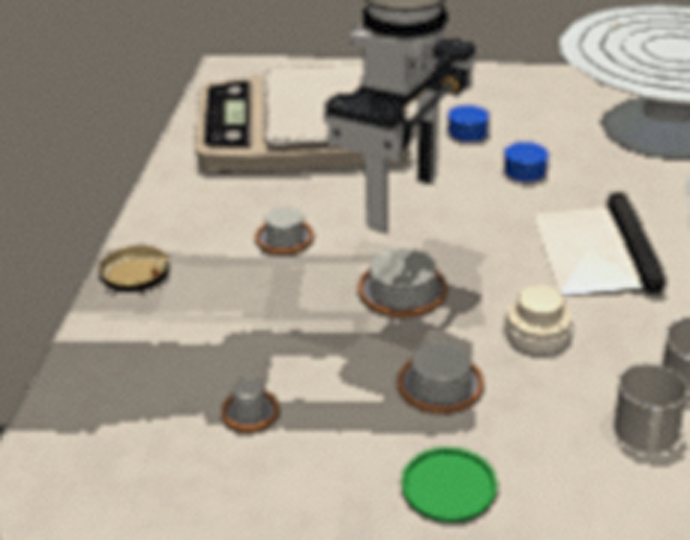

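All four weights stand upright and centred in their own nests, the robot is clear of everything, and the timer hasn't moved. I hand the job in.

```bash
python3 -c "
from bench import robot
print(robot.close_job())"
```

```text
the job is handed in; nothing more can be done
None
```

I took the pile apart from the top and set each of the four weights in the nest of its own size, smallest to largest. The job was handed in at about 34 s of the 115 s allowed.

- **One grasp failed:** my first try at the smallest weight closed on nothing and left the pile undisturbed. The wrist and side cameras showed the fingertips about 2.5 mm behind the reported TCP, not 22 mm ahead of it as stated. I gripped lower from then on, and all four grasps held.
- **Final checks:** in the wrist and side pictures, every weight stood upright inside its nest. The measured weight centres were within about 1–4 mm of the nest centres; the allowed distance is 10 mm. The two cameras differed by up to 2–3 mm, which is about the calibration error.
- **Seating and clearance:** I lowered each weight until the force reading showed contact with the nest floor, then released it. The gripper ended about 90 mm higher, touching nothing.
- **Timer:** it looked to be in its original place in the last side picture. I did not measure its position again.

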